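# Clean up after a glue-up: hang mixing cups to drain, bin the spent pots

### The arm

A 6-joint arm with a two-finger parallel gripper is mounted at the origin on the work surface. World frame = base frame: x ahead of the robot, y to its left, z up, the work surface at z = 0. Lengths are in m, angles in rad, forces in N, time in s.
With the tool pointing down it reaches from about 0.325 to 0.9 m from the base axis. Payload 6.1 kg.
Tool frame: the origin (TCP) lies midway between the tips of the shut fingers; the grasp point (between the pads) lies 19 mm behind it; z points along the fingers, x is the direction in which the jaws open and shut, and the axes are right-handed (so a half turn about z gives the same grasp; the last joint's range is limited). The gripper opens to 85 mm and grips with 20 to 120 N. Pads are 22 mm wide; open, the fingers measure 114 mm over their backs; the gripper's body (76 mm by 85 mm) begins 54 mm behind the grasp point. The pads swing forward as they close: fully open they stand 13 mm farther back than shut.
Start: joints at [-1.363, 0.22, 1.526, -0, 1.395, -0.126], TCP at [0.205, -0.59, 0.231] pointing down, gripper open.
Joint ranges: [-2.98, 2.98], [-0.91, 2.08], [0.09, 2.57], [-1.24, 4.39], [0.2, 2.65], [-2.68, 2.68]. Speed limits (rad/s): [2.57, 2.57, 3.01, 3.14, 3.14, 3.14].

### API

Orientations are given as a rotation vector (axis times angle).
In Python, from station import arm gives the robot as it stands.
- The arm moves only by the tool send_rows, never from a script. Its argument "series" is a list that holds one entry, the list of rows, each a list of 5 numbers: the shift along the tool's x, y, z in cm, then the turn about the tool's z in degrees, then the finger opening in cm, from 0 to 8.54. A call has 1 to 12 rows; each row shifts and turns the pose as measured when the row begins, along the tool's axes as they then stand; what a row does not reach is not made up. A row lasts 1/12 s, in which the tool goes at most 41.7 mm and 7.16 degrees, less where a joint would pass 70% of its speed; a pose out of reach is approached as far as the arm can. A call with a gripper value outside its range is refused whole. The fingers move at their own pace and stop on an object; the grip force is fixed at half the most. Time passes only in rows, so rows that do not move let the fingers close. It gives the time, the measured TCP pose, the force and the opening at its end, in the units of the state.
- arm.read_state(): the state, without advancing time (a new reading comes with each control period).
- arm.snapshot(name): name is "side" or "top"; returns a dict with "pixels" (480x640x3 uint8, blue, green, red), "z_map" (480x640 float32, m along the optical axis (not along the pixel's ray), 0 where there is no reading), "K" (3x3 intrinsics, pixels), "extrinsics" (4x4, takes a point from camera to world coordinates). Camera axes: x right, y down, z forward; pixel columns grow to the right and rows downward; lengths in m; the calibration is good to about 2 mm. A picture is of the moment at which its call begins.
- arm.job_done(): hands the job in, once; it reports no verdict.
The state is a dict: "time_s": time; "joint_positions": joint angles; "joint_velocities": joint speeds; "effort": joint torques, N m; "eef_pos": TCP position; "orientation": TCP orientation; "contact_force": force on the tool from outside, world axes, zero at the start; "wrist_torque": the same for the moment, N m; "grip_width": opening from 0.0 (shut) to 1.0 (fully open).
Only numpy, scipy, OpenCV 4.12 (cv2) and the standard library are available. Lean on these libraries where they do the work, as an engineer would, in place of code of your own. Each camera call takes 0.05 s, during which the arm holds its last target.

### The job

Clean up after the glue-up: first push the drip tray fully home under the draining rack, and only then hang every white mixing cup mouth-down on a peg of the rack, one cup to a peg, slid on all the way so that it hangs there and drains. Push every spent glue pot through the sprung flap into the scrap bin, so that the flap closes again behind it. Leave the tape, the screwdriver, the brush and the tin where they are.

Things in the scene. Friction and masses are not known exactly. Their poses are not given: they have to be found in the camera images.
- rack: Fixed draining rack: sloping aluminium board 420 mm wide between grey end plates 125 mm high. Origin mid-rack at bench level; x points away from the robot, y along the 4 pegs, z up. Pegs: bare steel, 14 mm thick, 110 mm apart, standing 110 mm out of the board, sloping up and towards the robot: root to tip runs along (-0.643, 0, 0.766). A hung cup sags some 20 mm below its peg's line.
- peg0 (a point): Outermost point of the rounded tip of the rightmost (lowest y) peg, about 204 mm above the bench; the peg runs from here 110 mm down to the board.
- peg1 (a point): Outermost point of the rounded tip of the second from the right peg, about 204 mm above the bench; the peg runs from here 110 mm down to the board.
- peg2 (a point): Outermost point of the rounded tip of the third from the right peg, about 204 mm above the bench; the peg runs from here 110 mm down to the board.
- peg3 (a point): Outermost point of the rounded tip of the leftmost (highest y) peg, about 204 mm above the bench; the peg runs from here 110 mm down to the board.
- tray (a joint): Drip tray (grey plastic, open top, 150 mm deep, 380 mm wide, 35 mm high) sliding under the rack: how far (m) it is out towards the robot; 0 is fully home against its stop. It starts 35 to 60 mm out, slides with about 2 N of friction and stays where it is left.
- tray_tab (a point): Push tab of the drip tray: an upright grey plate, 50 mm wide, 6 mm thick, standing in the middle of the tray's front edge and reaching 105 mm above the bench. This point is the middle of its face towards the robot, 85 mm above the bench; it moves with the tray, which goes home along the rack's +x.
- bin: Fixed scrap bin: dark steel box 190 mm (x) by 240 mm (y), 240 mm high, walls 5 mm; origin at the centre of its underside on the bench, x away from the robot, z up. Its top is closed by a fixed deck at the back and by a steel flap in front of that. Its flat floor lies 7 mm above the bench.
- flap (a joint): Sprung flap in the bin's top, 80 mm from hinge to free edge: angle (rad), 0 closed and level, grows as it is pushed down into the bin, stop 1.4. Its spring (0.09 N m closed, 0.17 far open) bears a pot's weight: push it down with the pot and hold it with the fingers until the pot is past (fingertips 70 mm below the rim, 45 mm in front of the hinge, let it fall clear).
- flap_hinge (a point): Middle of the flap's hinge line, at the bin's rim, 240 mm above the bench, 2 mm behind the bin's centre; the hinge runs along the bin's y. The open mouth reaches from here 92 mm towards the robot (bin's -x) and is 230 mm wide (y).
- cup0: White plastic mixing cup, open, slightly tapered: 85 mm tall, 72 mm across the mouth, 58 mm across the closed base, wall 3 mm, base 4 mm, about 70 g. Origin at the centre of the mouth; z points from the mouth to the closed base, so z is up as it stands mouth-down on the bench at the start. May be absent (None).
- cup1: White plastic mixing cup, open, slightly tapered: 85 mm tall, 72 mm across the mouth, 58 mm across the closed base, wall 3 mm, base 4 mm, about 70 g. Origin at the centre of the mouth; z points from the mouth to the closed base, so z is up as it stands mouth-down on the bench at the start. May be absent (None).
- cup2: White plastic mixing cup, open, slightly tapered: 85 mm tall, 72 mm across the mouth, 58 mm across the closed base, wall 3 mm, base 4 mm, about 70 g. Origin at the centre of the mouth; z points from the mouth to the closed base, so z is up as it stands mouth-down on the bench at the start. May be absent (None).
- cup3: White plastic mixing cup, open, slightly tapered: 85 mm tall, 72 mm across the mouth, 58 mm across the closed base, wall 3 mm, base 4 mm, about 70 g. Origin at the centre of the mouth; z points from the mouth to the closed base, so z is up as it stands mouth-down on the bench at the start. May be absent (None).
- cup0_in (a point): Centre of the inner face of cup0's base, 81 mm from its mouth.
- cup1_in (a point): Centre of the inner face of cup1's base, 81 mm from its mouth.
- cup2_in (a point): Centre of the inner face of cup2's base, 81 mm from its mouth.
- cup3_in (a point): Centre of the inner face of cup3's base, 81 mm from its mouth.
- gluepot0: Spent glue pot, a plain closed grey cylinder 44 mm across and 62 mm tall with a paper band and a black lid, about 90 g, most of it in its base (set glue); stands upright on the bench. Origin at the centre of its underside, z up to its lid. May be absent (None).
- gluepot1: Spent glue pot, a plain closed grey cylinder 44 mm across and 62 mm tall with a paper band and a black lid, about 90 g, most of it in its base (set glue); stands upright on the bench. Origin at the centre of its underside, z up to its lid. May be absent (None).
- tape: Bystander: roll of tape lying flat, 100 mm across, 25 mm high.
- screwdriver: Bystander: screwdriver lying on the bench, 190 mm.
- brush: Bystander: brush lying on the bench, 180 mm.
- tin: Bystander: closed tin 72 mm across, 30 mm high, standing on the bench.
Things that resemble listed ones, but are neither listed nor needed, are in the scene too. Leave any black or green look-alike of the cup3 alone.

How it is judged:
On the way, in this order (a step that is already met when the one before it is completed fails the run):
1. the drip tray is fully home under the rack (value of joint tray below 0.008 m), for 0.2 s.
2. every cup hangs mouth-down on a peg ((distance between cup0_in and peg0 below 0.034 m or distance between cup0_in and peg1 below 0.034 m or distance between cup0_in and peg2 below 0.034 m or distance between cup0_in and peg3 below 0.034 m) and angle between cup0's own z axis and vertical between 0.4 and 1.05 rad and linear speed of each of cup0, cup1, cup2, cup3 below 0.03 m/s and (distance between cup1_in and peg0 below 0.034 m or distance between cup1_in and peg1 below 0.034 m or distance between cup1_in and peg2 below 0.034 m or distance between cup1_in and peg3 below 0.034 m) and angle between cup1's own z axis and vertical between 0.4 and 1.05 rad and (distance between cup2_in and peg0 below 0.034 m or distance between cup2_in and peg1 below 0.034 m or distance between cup2_in and peg2 below 0.034 m or distance between cup2_in and peg3 below 0.034 m) and angle between cup2's own z axis and vertical between 0.4 and 1.05 rad and (distance between cup3_in and peg0 below 0.034 m or distance between cup3_in and peg1 below 0.034 m or distance between cup3_in and peg2 below 0.034 m or distance between cup3_in and peg3 below 0.034 m) and angle between cup3's own z axis and vertical between 0.4 and 1.05 rad), for 0.3 s.
At the end, for the whole second after the job is handed in: Tray within 12 mm of home; every cup at rest mouth-down on a peg, axis 23 to 60 degrees off vertical, the inner face of its base within 34 mm of the peg tip; every glue pot at rest inside the bin, below the flap; flap closed to under 0.12 rad (all of step 2 and value of joint tray below 0.012 m and x of gluepot0 in the frame of bin between -0.095 and 0.095 m and y of gluepot0 in the frame of bin between -0.12 and 0.12 m and z of each of gluepot0, gluepot1 in the frame of bin below 0.17 m and linear speed of each of gluepot0, gluepot1 below 0.05 m/s and x of gluepot1 in the frame of bin between -0.095 and 0.095 m and y of gluepot1 in the frame of bin between -0.12 and 0.12 m and value of joint flap below 0.12 rad); the robot touches nothing.
It fails at once if a cup is hung on a peg while the drip tray is still out by more than 20 mm (value of joint tray above 0.02 m and (distance between any of cup0_in, cup1_in, cup2_in, cup3_in and peg0 below 0.034 m or distance between any of cup0_in, cup1_in, cup2_in, cup3_in and peg1 below 0.034 m or distance between any of cup0_in, cup1_in, cup2_in, cup3_in and peg2 below 0.034 m or distance between any of cup0_in, cup1_in, cup2_in, cup3_in and peg3 below 0.034 m)).
It fails at once if a bystander (tape, screwdriver, brush, tin) is moved more than 60 mm (distance of any of tape, screwdriver, brush, tin from where it was at the start of the episode above 0.06 m).
Of cup0, cup1, cup2, cup3 only 3 to 4 are there at a start; the rules pass over those that are not, and their reading is None.
Of gluepot0, gluepot1 only 1 to 2 are there at a start; the rules pass over those that are not, and their reading is None.
At some moment in a run one of gluepot0, gluepot1 may be knocked a few centimetres aside while the robot is not near it.
It also fails if it takes over 210 s, if anything falls off the work surface, if the arm or the gripper's body presses on something with over 40 N, if the wrist force passes 120 N, or if a joint passes its speed limit or range.

## Working session

There is one attempt and no reset: what is moved stays moved. The work goes in short steps, Python scripts to look and compute and a tool call to move; the robot and the scene stay as the last step left them, time stands still between calls to the robot, and variables do not carry over. Pictures are saved under pics/ and viewed, and the job is handed in when it is done.

Besides the shell and the picture viewer there is one more tool, called after "Emit:" as name([rows], argument=value, ...), one row to a line, values as JSON. send_rows: Moves the arm, as the interface text tells. Its arguments: {"type":"object","properties":{"series":{"type":"array"}},"required":["series"]}

```bash
ls; mkdir -p pics
python3 - <<'E'
from station import arm
import cv2,numpy as np
s=arm.read_state()
print({k:np.round(v,3).tolist() for k,v in s.items()})
for n in("side","top"):
    d=arm.snapshot(n); cv2.imwrite(f"pics/{n}0.png",d["pixels"])
    print(n,d["K"].tolist(),np.round(d["extrinsics"],4).tolist(), (d["z_map"]>0).mean())
E
```

```text
pics
{'time_s': 0.0, 'joint_positions': [-1.363, 0.221, 1.528, 0.0, 1.395, -0.126], 'joint_velocities': [0.0, 0.001, -0.001, -0.0, -0.0, 0.001], 'effort': [0.002, -49.689, -38.94, 0.0, 0.011, 0.0], 'eef_pos': [0.205, -0.59, 0.23], 'orientation': [-2.559, 1.821, 0.002], 'contact_force': [-0.093, -0.382, 0.369], 'wrist_torque': [-0.005, -0.02, 0.02], 'grip_width': 0.999}
side [[492.8962636879612, 0.0, 314.7004676709386], [0.0, 492.8962636879612, 236.931216779405], [0.0, 0.0, 1.0]] [[0.9663, -0.1593, 0.2023, 0.2704], [-0.2571, -0.6417, 0.7226, -1.0357], [0.0147, -0.7502, -0.661, 0.9732], [0.0, 0.0, 0.0, 1.0]] 0.9955533854166667
top [[589.9115288615319, 0.0, 321.09487553777285], [0.0, 589.9115288615319, 239.10292665897492], [0.0, 0.0, 1.0]] [[0.0121, -0.9971, 0.0751, 0.3856], [-0.9999, -0.0117, 0.0057, -0.1403], [-0.0048, -0.0751, -0.9972, 1.8823], [0.0, 0.0, 0.0, 1.0]] 0.9962076822916667
```

View pics/side0.png

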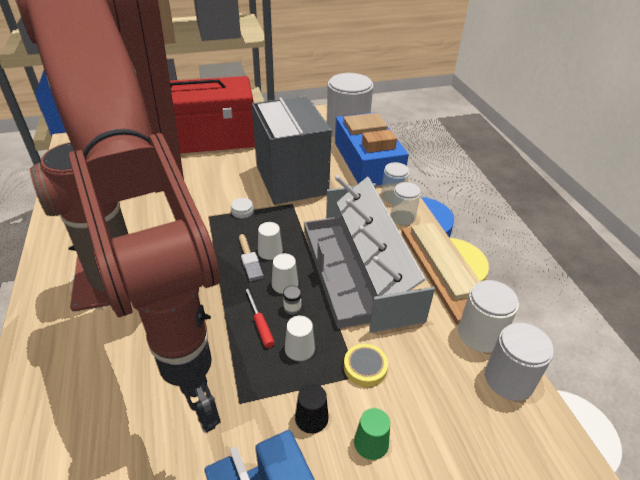

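View pics/top0.png

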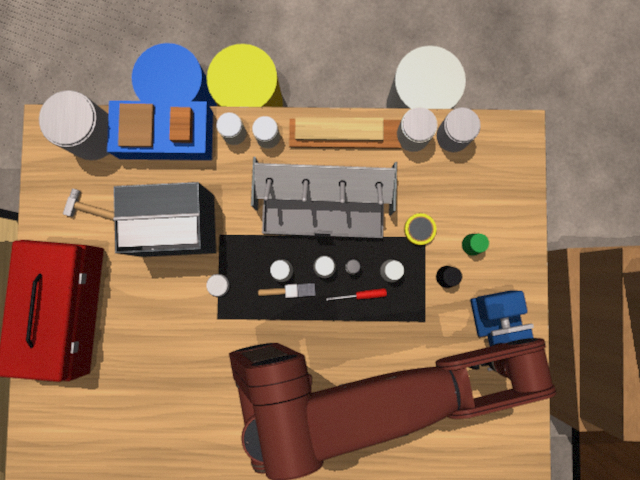

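The side view shows 3 white cups at (269,240), (284,273) and (299,338). One glue pot with a dark lid stands at (292,300). The tape is at (366,364), the tin at (242,207), the rack at (370,260), with its tray tab near (315,290), and the bin at (290,145).

Things that could be mistaken:
- **Black cup (312,408) and green cup (373,433):** look-alikes, to be left alone.
- **Tin (242,207):** a bystander.
- **Lidded jars (397,180) and (406,205):** background.

Next I'll measure and check a close crop.

```bash
cat > h.py <<'E'
from station import arm
import cv2,numpy as np
def snap(n):
    d=arm.snapshot(n); Z=d["z_map"]; K=d["K"]; E=np.array(d["extrinsics"])
    v,u=np.mgrid[:480,:640]
    P=np.stack([(u-K[0,2])/K[0,0]*Z,(v-K[1,2])/K[1,1]*Z,Z],-1)@E[:3,:3].T+E[:3,3]
    P[Z<=0]=np.nan
    return d["pixels"],P,np.array(K),E
def ray(K,E,u,v,z):
    r=E[:3,:3]@np.linalg.solve(K,[u,v,1.]); t=(z-E[2,3])/r[2]; return E[:3,3]+t*r
def proj(K,E,p):
    q=E[:3,:3].T@(np.asarray(p)-E[:3,3]); q=K@q; return q[:2]/q[2]
E
python3 - <<'E'
from h import *
im,P,K,E=snap("top"); ims,Ps,Ks,Es=snap("side")
np.savez("s0.npz",im=im,P=P,ims=ims,Ps=Ps)
cv2.imwrite("pics/crop1.png",cv2.resize(im[140:330,200:500],None,fx=2.6,fy=2.6,interpolation=cv2.INTER_CUBIC))
cv2.imwrite("pics/crop2.png",cv2.resize(ims[170:400,200:440],None,fx=2.5,fy=2.5,interpolation=cv2.INTER_CUBIC))
cv2.imwrite("pics/crop3.png",cv2.resize(im[170:270,90:240],None,fx=5,fy=5,interpolation=cv2.INTER_CUBIC))
# elevated blobs in top view, by height
z=P[...,2]; x=P[...,0];y=P[...,1]
print("bench z",np.nanmedian(z[300:318,100:210]))
m=((z>0.018)&(x<1.0)&(x>0.15)).astype(np.uint8)
n,l,st,c=cv2.connectedComponentsWithStats(m)
for i in range(1,n):
    if st[i,4]>25:
        k=l==i; zt=np.nanpercentile(z[k],95)
        t=k&(z>zt-0.006)
        print(c[i].round(),st[i,4],"ztop",zt.round(3),"topxy",np.nanmean(x[t]).round(3),np.nanmean(y[t]).round(3),"ext",np.nanmin(x[k]).round(3),np.nanmax(x[k]).round(3),np.nanmin(y[k]).round(3),np.nanmax(y[k]).round(3), im[k].mean(0).round())
E
```

```text
bench z -0.0008686488694285011
[128. 128.] 9499 ztop 0.2 topxy 0.857 0.615 ext 0.772 0.943 0.224 0.704 [138. 120. 119.]
[367. 130.] 4044 ztop 0.14 topxy 0.866 -0.423 ext 0.812 0.922 -0.477 -0.023 [120. 159. 189.]
[459. 129.] 1372 ztop 0.143 topxy 0.867 -0.553 ext 0.81 0.922 -0.609 -0.496 [148. 151. 160.]
[231. 128.] 685 ztop 0.114 topxy 0.867 0.157 ext 0.827 0.907 0.115 0.196 [169. 171. 174.]
[266. 132.] 661 ztop 0.113 topxy 0.858 0.045 ext 0.816 0.895 0.006 0.084 [173. 175. 178.]
[324. 187.] 5766 ztop 0.162 topxy 0.684 -0.136 ext 0.531 0.767 -0.358 0.082 [130. 133. 140.]
[158. 218.] 7195 ztop 0.245 topxy 0.578 0.329 ext 0.463 0.677 0.204 0.69 [122. 124. 128.]
[420. 229.] 723 ztop 0.033 topxy 0.558 -0.445 ext 0.513 0.61 -0.493 -0.394 [ 78. 136. 144.]
[476. 244.] 439 ztop 0.092 topxy 0.517 -0.613 ext 0.481 0.548 -0.643 -0.579 [ 56. 119.  45.]
[ 50. 303.] 10915 ztop 0.207 topxy 0.318 0.672 ext 0.15 0.504 0.559 0.779 [ 20.  24. 127.]
[325. 267.] 373 ztop 0.09 topxy 0.438 -0.143 ext 0.406 0.472 -0.175 -0.108 [183. 185. 187.]
[281. 270.] 372 ztop 0.091 topxy 0.425 -0.006 ext 0.392 0.458 -0.04 0.022 [181. 183. 184.]
[353. 267.] 169 ztop 0.068 topxy 0.439 -0.23 ext 0.419 0.459 -0.251 -0.208 [113. 114. 120.]
[392. 271.] 389 ztop 0.091 topxy 0.429 -0.352 ext 0.396 0.462 -0.382 -0.32 [177. 183. 184.]
[450. 277.] 421 ztop 0.091 topxy 0.413 -0.53 ext 0.379 0.445 -0.561 -0.496 [29. 30. 33.]
[218. 285.] 385 ztop 0.037 topxy 0.378 0.192 ext 0.342 0.409 0.159 0.228 [186. 191. 199.]
[290. 291.] 144 ztop 0.027 topxy 0.36 -0.035 ext 0.342 0.383 -0.072 0.02 [169. 178. 189.]
[371. 294.] 193 ztop 0.031 topxy 0.355 -0.29 ext 0.339 0.371 -0.336 -0.241 [ 28.  33. 186.]
[407. 368.] 15090 ztop 0.769 topxy 0.194 -0.054 ext 0.15 0.371 -0.758 0.105 [47. 48. 79.]
```

View pics/crop1.png

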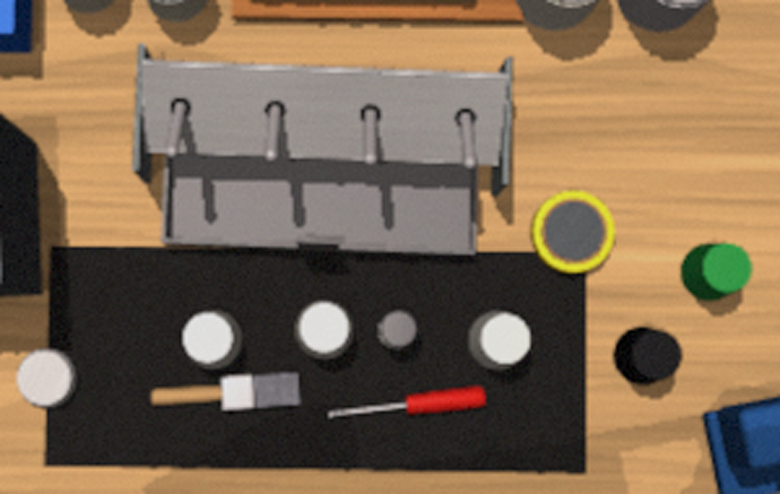

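View pics/crop2.png

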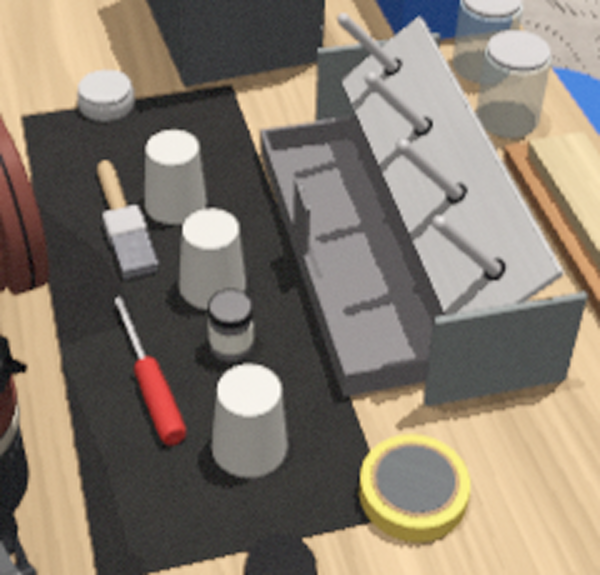

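View pics/crop3.png

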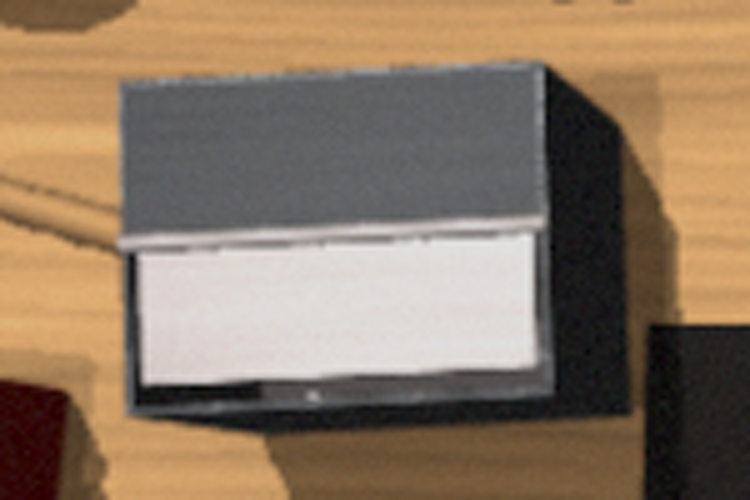

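The crops confirm three white, open-mouthed cups with bright bases. They also show one pot with a dark lid and paper band, the tab mid-tray at top crop (322,245), and the bin's light flap towards the robot. Next: exact pegs, tab, bin, cups and pot.

Run:
```python
from h import *
im,P,K,E=snap("top"); ims,Ps,Ks,Es=snap("side")
def M(K,E): return K@np.linalg.inv(E)[:3]
top=[(381.5,202.7),(341.9,201.5),(305,200.4),(267.3,198.5)]
sd=[(374.8,257.2),(361.2,228),(348,200.4),(336.8,176.8)]
X=cv2.triangulatePoints(M(K,E),M(Ks,Es),np.float64(top).T,np.float64(sd).T); X=(X[:3]/X[3]).T
print("tips tri",X.round(4).tolist())
for t,s in zip(top,sd): print(ray(K,E,*t,0.204)[:2].round(4),ray(Ks,Es,*s,0.204)[:2].round(4))
# white tops
def cen(img,K,E,z,mask,name):
    n,l,st,c=cv2.connectedComponentsWithStats(mask.astype(np.uint8))
    for i in range(1,n):
        if st[i,4]>60:
            (cx,cy),r=cv2.minEnclosingCircle(np.argwhere(l==i)[:,::-1].astype(np.float32)); print(name,(cx,cy),r,st[i,4],ray(K,E,*c[i],z).round(4))
g=im.min(2); m=(g>205); m[:235]=0; m[310:]=0; cen(im,K,E,.085,m,"top")
gs=ims.min(2); m=(gs>205); m[:215]=0;m[370:]=0;m[:,:240]=0;m[:,330:]=0; cen(ims,Ks,Es,.085,m,"side")
# tab: points in top with z .09-.12, x .5-.62, y -.2..-.08
for nm,Q in(("top",P),("side",Ps)):
    x,y,z=np.moveaxis(Q,-1,0)
    k=(z>.07)&(z<.115)&(x>.46)&(x<.62)&(y>-.22)&(y<-.04)
    print(nm,"tab",k.sum(),Q[k].min(0).round(3) if k.any() else 0,Q[k].max(0).round(3) if k.any() else 0, np.median(Q[k],0).round(4))
    k=(z>.02)&(z<.05)&(x>.48)&(x<.6)&(y>-.34)&(y<.06); 
    print("traywall",Q[k].min(0).round(3),Q[k].max(0).round(3))
    k=(z>.225)&(x>.4)&(x<.75)&(y>.15)&(y<.46)
    r=cv2.minAreaRect(Q[k][:,:2].astype(np.float32)); print("bin",k.sum(),r, np.percentile(Q[k][:,2],[5,50,95]))
# bin corners from crop3 pixels
for c in [(122,82),(545,64),(553,393),(130,412),(122,243),(546,222)]:
    print("bin corner",ray(K,E,c[0]/5+90,c[1]/5+170,.24).round(4))
```

```text
tips tri [[0.6172, -0.3017, 0.2113], [0.6219, -0.1894, 0.2032], [0.6227, -0.0836, 0.2088], [0.6263, 0.0245, 0.2092]]
[ 0.6186 -0.3025] [ 0.6198 -0.2946]
[ 0.6207 -0.1891] [ 0.6231 -0.1904]
[ 0.6227 -0.0832] [ 0.6259 -0.0777]
[0.627 0.025] [0.6287 0.0317]
top (157.0, 238.0) 38.11833572387695 621 [0.5157 0.3655 0.085 ]
top (324.29998779296875, 265.5) 8.668442726135254 239 [ 0.4404 -0.1402  0.085 ]
top (279.3888854980469, 269.3888854980469) 8.78596305847168 245 [ 0.4271 -0.004   0.085 ]
top (393.92425537109375, 269.68182373046875) 8.730982780456543 235 [ 0.4301 -0.3527  0.085 ]
top (291.0, 290.0) 6.403224468231201 103 [ 0.3644 -0.0397  0.085 ]
side (268.5, 229.0) 9.708344459533691 202 [4.268e-01 4.000e-04 8.500e-02]
side (249.0, 257.5) 7.159010887145996 102 [ 0.3566 -0.1017  0.085 ]
side (283.5, 261.0) 10.688879013061523 263 [ 0.4402 -0.1361  0.085 ]
side (299.0, 325.5) 12.257750511169434 388 [ 0.4299 -0.3497  0.085 ]
top tab 76 [ 0.46  -0.161  0.076] [ 0.542 -0.111  0.112] [ 0.5365 -0.1376  0.092 ]
traywall [ 0.531 -0.324  0.02 ] [0.6   0.057 0.05 ]
bin 5450 ((0.5656536817550659, 0.33088964223861694), (0.19190576672554016, 0.24359412491321564), 3.5265860557556152) [0.23163617 0.23853591 0.24539529]
side tab 137 [ 0.46  -0.157  0.07 ] [ 0.543 -0.102  0.11 ] [ 0.5371 -0.1388  0.0891]
traywall [ 0.532 -0.322  0.02 ] [0.6  0.06 0.05]
bin 2546 ((0.5646079778671265, 0.3352282643318176), (0.1922224462032318, 0.25209417939186096), 3.6404128074645996) [0.23072953 0.24161999 0.24564789]
bin corner [0.6512 0.4528 0.24  ]
bin corner [0.6641 0.2147 0.24  ]
bin corner [0.4787 0.2051 0.24  ]
bin corner [0.4653 0.4412 0.24  ]
bin corner [0.5601 0.4493 0.24  ]
bin corner [0.5747 0.2116 0.24  ]
```

Emit:
send_rows([
  [[0, 0, 0, 6.4, 0], [0, 0, 0, 6.4, 0], [0, 0, 0, 6.4, 0], [-3, -1, 0, 0, 0], [-4, -1, 0, 0, 0], [-4, -1, 0, 0, 0], [-4, -1, 0, 0, 0]],
])

```text
time_s: 0.88
eef_pos: [0.2451, -0.4426, 0.2281]
orientation: [2.191, -2.25, -0.002]
contact_force: [0.4, -0.6, 0.5]
grip_width: 0.009
```

```bash
cat > d.py <<'E'
import sys,numpy as np
from station import arm
from scipy.spatial.transform import Rotation as R
def show(t=None):
    s=arm.read_state(); Rm=R.from_rotvec(s["orientation"]).as_matrix()
    print("t",round(s["time_s"],2),"tcp",np.round(s["eef_pos"],4),"F",np.round(s["contact_force"],1),"grip",round(s["grip_width"],3),"xang",round(np.degrees(np.arctan2(Rm[1,0],Rm[0,0])),1),"tz",np.round(Rm[:,2],3),"j6",np.round(s["joint_positions"],2))
    if t is not None: print("delta tool cm",np.round(100*Rm.T@(np.array(t)-s["eef_pos"]),2))
if __name__=="__main__":
    a=list(map(float,sys.argv[1:])); show(a if len(a)==3 else None)
E
python3 d.py .49 -.137 .23
```

```text
t 0.88 tcp [ 0.2451 -0.4426  0.2281] F [ 0.4 -0.6  0.5] grip 0.009 xang -91.5 tz [-0.002  0.001 -1.   ] j6 [-1.22 -0.06  1.83 -0.    1.37  0.38]
delta tool cm [-31.2  -23.66  -0.21]
```

Emit:
send_rows([
  [[-3.1, -2.3, 0, 0, 0], [-3.1, -2.3, 0, 0, 0], [-3.1, -2.3, 0, 0, 0], [-3.1, -2.3, 0, 0, 0], [-3.1, -2.3, 0, 0, 0], [-3.1, -2.3, 0, 0, 0], [-3.1, -2.3, 0, 0, 0], [-3.1, -2.3, 0, 0, 0], [-3.1, -2.3, 0, 0, 0], [-3.1, -2.3, 0, 0, 0], [0, 0, 0, 0, 0]],
])

```text
time_s: 1.8
eef_pos: [0.4927, -0.1166, 0.23]
orientation: [-2.188, 2.25, -0.007]
contact_force: [0.0, -0.0, -0.4]
grip_width: -0.002
```

```bash
python3 d.py .502 -.137 .08
```

```text
t 1.8 tcp [ 0.4927 -0.1166  0.23  ] F [ 0.  -0.  -0.4] grip -0.002 xang -91.6 tz [ 0.006 -0.001 -1.   ] j6 [-0.39 -0.07  1.84  0.    1.37  1.21]
delta tool cm [ 2.  -0.9 15. ]
```

Emit:
send_rows([
  [[2.0, -1.0, 2, 0, 0], [0, 0, 4, 0, 0], [0, 0, 4, 0, 0], [0, 0, 4, 0, 0], [0, 0, 1, 0, 0], [0, 0, 0, 0, 0]],
])

```text
time_s: 2.3
eef_pos: [0.5097, -0.1356, 0.0803]
orientation: [-2.196, 2.235, -0.025]
contact_force: [-0.2, -0.4, 1.0]
grip_width: -0.003
```

```bash
python3 d.py .533 -.137 .08
```

```text
t 2.3 tcp [ 0.5097 -0.1356  0.0803] F [-0.2 -0.4  1. ] grip -0.003 xang -91.0 tz [ 0.016 -0.006 -1.   ] j6 [-0.41  0.14  1.92  0.    1.06  1.18]
delta tool cm [ 0.1  -2.33  0.07]
```

Emit:
send_rows([
  [[0, -1.2, 0, 0, 0], [0, -1, 0, 0, 0], [0, -1, 0, 0, 0], [0, -1, 0, 0, 0], [0, -1, 0, 0, 0]],
])

```text
time_s: 2.72
eef_pos: [0.5606, -0.1371, 0.0856]
orientation: [-2.198, 2.24, -0.014]
contact_force: [-3.6, 0.6, -1.0]
grip_width: -0.001
```

```bash
python3 d.py
```

```text
t 2.72 tcp [ 0.5606 -0.1371  0.0856] F [-3.6  0.6 -1. ] grip -0.001 xang -91.1 tz [ 0.009 -0.005 -1.   ] j6 [-0.38  0.25  1.78 -0.    1.1   1.21]
```

Emit:
send_rows([
  [[0, -0.8, 0.2, 0, 0], [0, -0.6, 0.2, 0, 0], [0, -0.6, 0.1, 0, 0]],
])

```text
time_s: 2.97
eef_pos: [0.5814, -0.138, 0.0855]
orientation: [2.201, -2.241, 0.01]
contact_force: [-34.9, 0.4, 19.9]
grip_width: 0.002
```

```bash
python3 d.py
```

```text
t 2.97 tcp [ 0.5814 -0.138   0.0855] F [-34.9   0.4  19.9] grip 0.002 xang -91.0 tz [ 0.004 -0.005 -1.   ] j6 [-0.36  0.3   1.72 -0.    1.11  1.23]
```

Emit:
send_rows([
  [[0, 0, 0, 0, 0], [0, 0.1, 0, 0, 0], [0, 1, 0, 0, 0], [0, 2, 0, 0, 0], [0, 2, 0, 0, 0], [0, 1, 0, 0, 0], [0, 0, -3, 0, 0], [0, 0, -4, 0, 0], [0, 0, -4, 0, 8.5], [0, 0, -4, 0, 8.5]],
])

```text
time_s: 3.8
eef_pos: [0.5113, -0.135, 0.234]
orientation: [2.199, -2.239, 0.0]
contact_force: [1.3, -0.7, 0.1]
grip_width: 0.275
```

Run:
```python
from h import *
import d
d.show([.440,-.138,.12])
im,P,K,E=snap("top"); ims,Ps,Ks,Es=snap("side")
cv2.imwrite("pics/t1.png",cv2.resize(im[140:330,200:500],None,fx=2.6,fy=2.6)); cv2.imwrite("pics/s1.png",ims)
for nm,Q in(("top",P),("side",Ps)):
    x,y,z=np.moveaxis(Q,-1,0)
    k=(z>.07)&(z<.115)&(x>.52)&(x<.65)&(y>-.17)&(y<-.1)
    print(nm,"tab",k.sum(),np.nanmedian(Q[k],0).round(4),Q[k].min(0))
```

```text
t 3.8 tcp [ 0.5113 -0.135   0.234 ] F [ 1.3 -0.7  0.1] grip 0.275 xang -91.0 tz [-0.002 -0.002 -1.   ] j6 [-0.41 -0.01  1.77 -0.    1.38  1.18]
delta tool cm [ 0.4   7.1  11.42]
top tab 92 [ 0.6447 -0.1375  0.0855] [ 0.63838203 -0.16828539  0.07319783]
side tab 200 [ 0.596  -0.1361  0.0894] [ 0.58937423 -0.16800329  0.07016812]
```

View pics/s1.png

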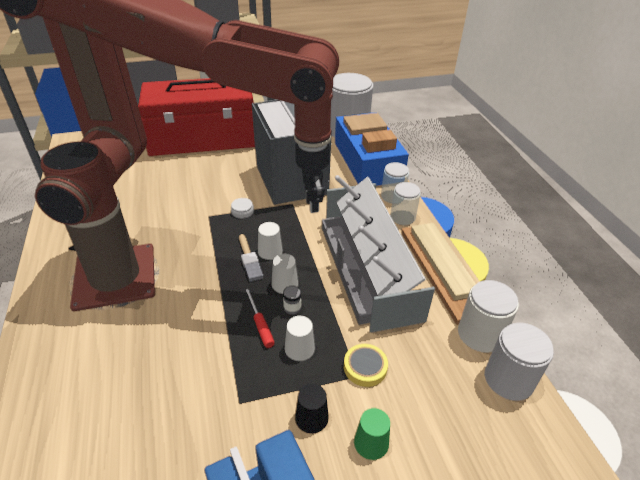

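The tab has moved about 59 mm and I felt the stop, so the tray is home. The side view, now clear of the arm, shows no further cups or pots. Next is the middle cup.

Emit:
send_rows([
  [[0.4, 3.5, 1.5, 0, 8.5], [0, 3.6, 2, 0, 8.5], [0, 0, 3.6, 0, 8.5], [0, 0, 3.6, 0, 8.5], [0, 0, 0, 0, 8.5]],
])

```text
time_s: 4.32
eef_pos: [0.4497, -0.1442, 0.1388]
orientation: [-2.194, 2.232, -0.062]
contact_force: [-0.5, 1.4, -1.4]
grip_width: 0.995
```

```bash
python3 d.py .440 -.139 .04
```

```text
t 4.32 tcp [ 0.4497 -0.1442  0.1388] F [-0.5  1.4 -1.4] grip 0.995 xang -91.0 tz [ 0.036 -0.02  -0.999] j6 [-0.48 -0.09  2.04 -0.    1.16  1.11]
delta tool cm [-0.69  1.34  9.83]
```

Emit:
send_rows([
  [[-0.6, 1.3, 0, 0, 8.5], [0, 0, 0, 0, 8.5]],
])

```text
time_s: 4.48
eef_pos: [0.4356, -0.1376, 0.1382]
orientation: [-2.193, 2.233, -0.06]
contact_force: [-1.0, 0.6, 0.0]
grip_width: 0.996
```

```bash
python3 d.py .440 -.139 .04
```

```text
t 4.48 tcp [ 0.4356 -0.1376  0.1382] F [-1.   0.6  0. ] grip 0.996 xang -91.1 tz [ 0.035 -0.019 -0.999] j6 [-0.48 -0.13  2.07 -0.    1.16  1.11]
delta tool cm [-0.06 -0.1   9.83]
```

Emit:
send_rows([
  [[0, -0.1, 2, 0, 8.5], [0, 0, 2, 0, 8.5], [0, 0, 2, 0, 8.5], [0, 0, 2, 0, 8.5], [0, 0, 1.4, 0, 8.5], [0, 0, 0, 0, 8.5]],
])

```text
time_s: 4.98
eef_pos: [0.4524, -0.1454, 0.0544]
orientation: [-2.187, 2.226, -0.097]
contact_force: [-0.1, -1.1, -1.0]
grip_width: 0.997
```

```bash
python3 d.py .440 -.139 .04
```

```text
t 4.98 tcp [ 0.4524 -0.1454  0.0544] F [-0.1 -1.1 -1. ] grip 0.997 xang -91.0 tz [ 0.058 -0.031 -0.998] j6 [-0.48  0.03  2.1  -0.    0.95  1.11]
delta tool cm [-0.66  1.33  1.34]
```

Emit:
send_rows([
  [[-0.7, 1.3, 0.5, 0, 8.5], [0, 0.1, 1.0, 0, 8.5], [0, 0, 0, 0, 8.5]],
])

```text
time_s: 5.23
eef_pos: [0.4442, -0.141, 0.0427]
orientation: [-2.185, 2.223, -0.109]
contact_force: [-0.5, -0.2, -0.2]
grip_width: 0.997
```

```bash
python3 d.py .440 -.139 .04
```

```text
t 5.23 tcp [ 0.4442 -0.141   0.0427] F [-0.5 -0.2 -0.2] grip 0.997 xang -91.0 tz [ 0.065 -0.034 -0.997] j6 [-0.48  0.02  2.14 -0.    0.91  1.11]
delta tool cm [-0.2   0.44  0.23]
```

Emit:
send_rows([
  [[-0.1, 0.3, 0.2, 0, 8.5], [0, 0, 0, 0, 5], [0, 0, 0, 0, 3], [0, 0, 0, 0, 3], [0, 0, 0, 0, 3], [0, 0, 0, 0, 3], [0, 0, 0, 0, 3]],
])

```text
time_s: 5.82
eef_pos: [0.4469, -0.143, 0.0459]
orientation: [-2.183, 2.22, -0.124]
contact_force: [0.1, 0.6, -0.9]
grip_width: 0.708
```

```bash
python3 d.py .62 -.19 .26
```

```text
t 5.82 tcp [ 0.4469 -0.143   0.0459] F [ 0.1  0.6 -0.9] grip 0.708 xang -91.1 tz [ 0.074 -0.039 -0.997] j6 [-0.48  0.01  2.14 -0.    0.91  1.11]
delta tool cm [  5.18 -18.93 -19.87]
```

Emit:
send_rows([
  [[0, 0, -3, 0, 3], [0, 0, -4, 0, 3], [0, 0, -4, 0, 3], [0, 0, -4, 0, 3], [0, 0, -4, 0, 3], [0, 0, -3, 0, 3], [0, 0, 0, 0, 3]],
])

```text
time_s: 6.4
eef_pos: [0.4262, -0.1323, 0.2703]
orientation: [-2.186, 2.224, -0.105]
contact_force: [1.4, -0.5, -1.0]
grip_width: 0.712
```

```bash
python3 d.py .60 -.19 .275
python3 - <<'E'
from h import *
cv2.imwrite("pics/s2.png",snap("side")[0])
E
```

```text
t 6.4 tcp [ 0.4262 -0.1323  0.2703] F [ 1.4 -0.5 -1. ] grip 0.712 xang -91.1 tz [ 0.062 -0.033 -0.998] j6 [-0.48 -0.31  1.97 -0.    1.41  1.11]
delta tool cm [  5.46 -17.47   0.8 ]
```

View pics/s2.png

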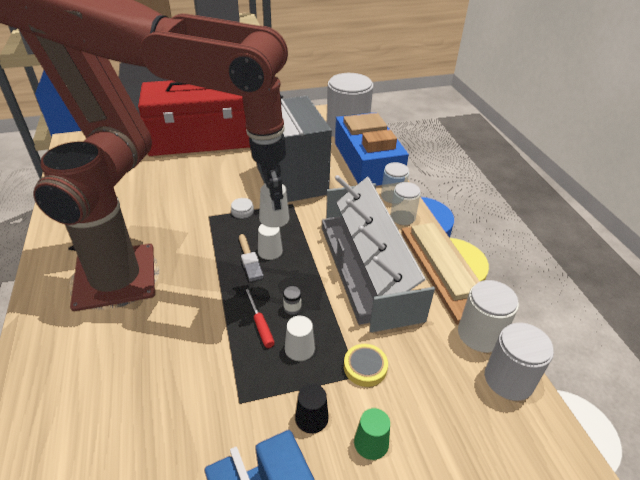

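Emit:
send_rows([
  [[1.3, -3.5, 0, 0, 3], [1.2, -3.5, 0, 0, 3], [1.1, -3.5, 0, 0, 3], [1.1, -3.5, 0, 0, 3], [1, -3.5, 0, 0, 3], [0, -1, 0, 0, 3], [0, 0, 0, 0, 3]],
])

```text
time_s: 7.03
eef_pos: [0.6094, -0.191, 0.2615]
orientation: [-2.191, 2.232, -0.071]
contact_force: [-0.9, -0.0, -1.2]
grip_width: 0.708
```

```bash
python3 d.py .636 -.191 .27
python3 - <<'E'
from h import *
im,P,K,E=snap("side")
cv2.imwrite("pics/s3.png",cv2.resize(im[120:320,230:430],None,fx=3,fy=3))
x,y,z=np.moveaxis(P,-1,0)
k=(im.min(2)>120)&(im.max(2).astype(int)-im.min(2)<25)&(z>.205)&(z<.33)&(x>.56)&(x<.70)&(y>-.26)&(y<-.13)
print(k.sum(),P[k].min(0),P[k].max(0),np.median(P[k],0))
E
```

```text
t 7.03 tcp [ 0.6094 -0.191   0.2615] F [-0.9 -0.  -1.2] grip 0.708 xang -91.1 tz [ 0.041 -0.023 -0.999] j6 [-0.43  0.2   1.5  -0.    1.4   1.16]
delta tool cm [-0.03 -2.69 -0.74]
710 [ 0.56889463 -0.22787342  0.21827093] [ 0.63484559 -0.16064999  0.30799191] [ 0.58888921 -0.21247261  0.25729182]
```

View pics/s3.png

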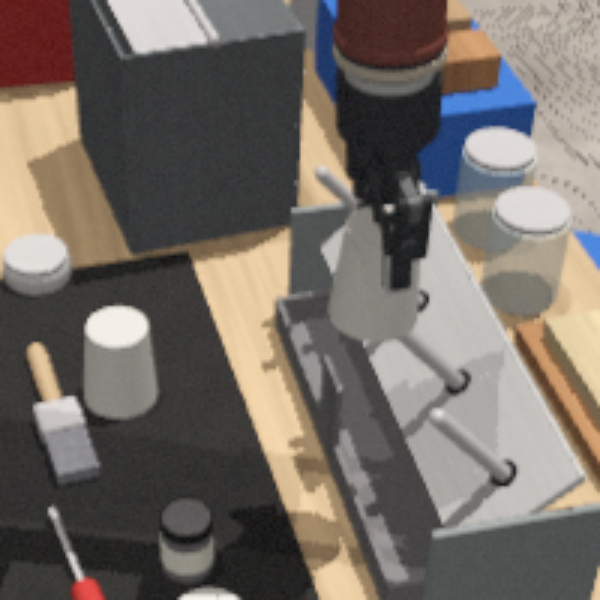

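Emit:
send_rows([
  [[0, -1.5, -0.3, 0, 3], [0, -1.3, -0.2, 0, 3], [0, 0, 0, 0, 3]],
])

```text
time_s: 7.33
eef_pos: [0.6321, -0.19, 0.2607]
orientation: [-2.195, 2.236, -0.053]
contact_force: [-0.6, 0.9, -0.6]
grip_width: 0.707
```

```bash
python3 d.py .637 -.189 .23
```

```text
t 7.33 tcp [ 0.6321 -0.19    0.2607] F [-0.6  0.9 -0.6] grip 0.707 xang -91.1 tz [ 0.029 -0.019 -0.999] j6 [-0.41  0.26  1.42 -0.01  1.42  1.18]
delta tool cm [-0.17 -0.39  3.08]
```

Emit:
send_rows([
  [[0, -0.4, 1.5, 0, 3], [0, 0, 1.3, 0, 3], [0, 0, 1.3, 0, 3], [0, 0, 0, 0, 3]],
])

```text
time_s: 7.67
eef_pos: [0.6329, -0.1897, 0.213]
orientation: [-2.197, 2.238, -0.046]
contact_force: [-0.5, -0.2, -0.9]
grip_width: 0.702
```

```bash
python3 d.py .622 -.189 .156
python3 - <<'E'
from h import *
im,P,K,E=snap("side")
cv2.imwrite("pics/s4.png",cv2.resize(im[120:320,230:430],None,fx=3,fy=3))
E
```

```text
t 7.67 tcp [ 0.6329 -0.1897  0.213 ] F [-0.5 -0.2 -0.9] grip 0.702 xang -91.1 tz [ 0.024 -0.017 -1.   ] j6 [-0.41  0.29  1.47 -0.01  1.35  1.18]
delta tool cm [-0.15  1.23  5.67]
```

View pics/s4.png

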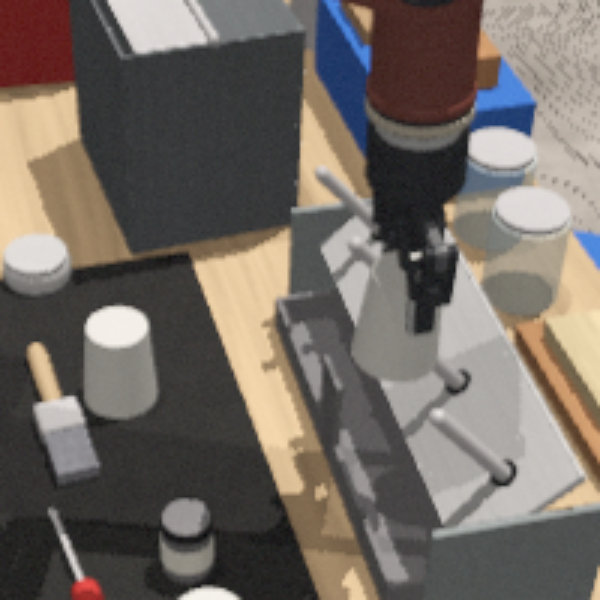

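Emit:
send_rows([
  [[0, 0.2, 1.0, 0, 3], [0, 0.2, 1.0, 0, 3], [0, 0, 0, 0, 3]],
])

```text
time_s: 7.97
eef_pos: [0.6334, -0.1911, 0.1978]
orientation: [-2.191, 2.232, -0.067]
contact_force: [2.3, 0.0, -1.0]
grip_width: 0.705
```

```bash
python3 d.py .622 -.189 .156
```

```text
t 7.97 tcp [ 0.6334 -0.1911  0.1978] F [ 2.3  0.  -1. ] grip 0.705 xang -91.1 tz [ 0.039 -0.021 -0.999] j6 [-0.41  0.3   1.5  -0.    1.3   1.18]
delta tool cm [-0.27  1.31  4.13]
```

Emit:
send_rows([
  [[0, 0.5, 1.0, 0, 3], [-0.2, 0.4, 1.0, 0, 3], [0, 0.3, 1.0, 0, 3], [0, 0, 0, 0, 3]],
])

```text
time_s: 8.3
eef_pos: [0.631, -0.1924, 0.1767]
orientation: [-2.18, 2.222, -0.107]
contact_force: [1.1, -0.0, -0.5]
grip_width: 0.709
```

```bash
python3 d.py .622 -.189 .156
python3 - <<'E'
from h import *
im,P,K,E=snap("side")
cv2.imwrite("pics/s5.png",cv2.resize(im[120:320,230:430],None,fx=3,fy=3))
E
```

```text
t 8.3 tcp [ 0.631  -0.1924  0.1767] F [ 1.1 -0.  -0.5] grip 0.709 xang -91.2 tz [ 0.067 -0.03  -0.997] j6 [-0.41  0.29  1.55 -0.    1.23  1.18]
delta tool cm [-0.38  1.04  2.  ]
```

View pics/s5.png

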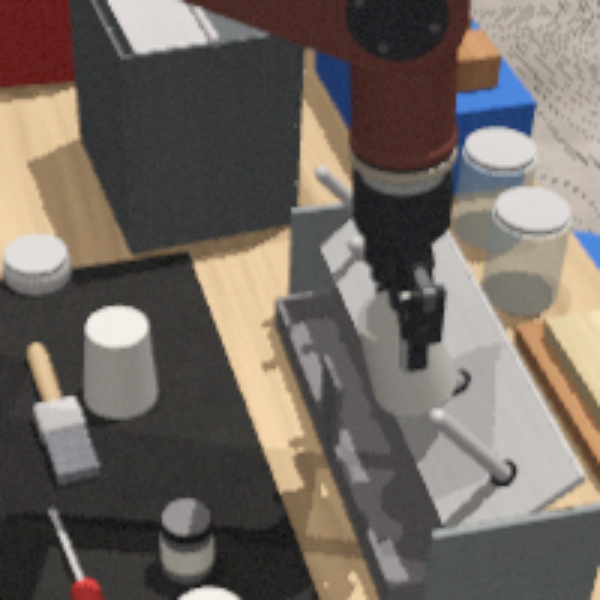

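Emit:
send_rows([
  [[-0.2, 0.5, 0.9, 0, 3], [-0.2, 0.5, 0.9, 0, 3], [0, 0.3, 0.5, 0, 3], [0, 0, 0, 0, 3]],
])

```text
time_s: 8.68
eef_pos: [0.6283, -0.1917, 0.17]
orientation: [-2.171, 2.212, -0.148]
contact_force: [0.4, -0.2, -1.7]
grip_width: 0.708
```

```bash
python3 d.py .622 -.189 .156
python3 - <<'E'
from h import *
im,P,K,E=snap("side")
cv2.imwrite("pics/s6.png",cv2.resize(im[120:320,230:430],None,fx=3,fy=3))
im,P,K,E=snap("top")
cv2.imwrite("pics/t6.png",cv2.resize(im[130:250,240:420],None,fx=4,fy=4))
E
```

```text
t 8.68 tcp [ 0.6283 -0.1917  0.17  ] F [ 0.4 -0.2 -1.7] grip 0.708 xang -91.2 tz [ 0.094 -0.041 -0.995] j6 [-0.42  0.26  1.59  0.    1.18  1.17]
delta tool cm [-0.31  0.77  1.32]
```

View pics/s6.png

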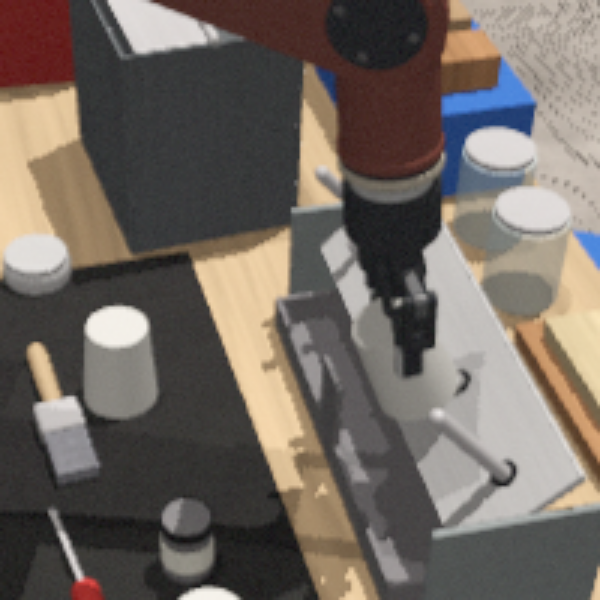

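Emit:
send_rows([
  [[-0.2, 0.5, 1.0, 0, 3], [-0.2, 0.5, 1.0, 0, 3], [0, 0.5, 0.9, 0, 3], [0, 0.5, 0.9, 0, 3], [0, 0, 0, 0, 3]],
])

```text
time_s: 9.2
eef_pos: [0.63, -0.1925, 0.171]
orientation: [-2.154, 2.189, -0.218]
contact_force: [-0.0, 0.2, -1.3]
grip_width: 0.706
```

```bash
python3 d.py .622 -.189 .156
python3 - <<'E'
from h import *
im,P,K,E=snap("side")
cv2.imwrite("pics/s7.png",cv2.resize(im[120:320,230:430],None,fx=3,fy=3))
E
```

```text
t 9.2 tcp [ 0.63   -0.1925  0.171 ] F [-0.   0.2 -1.3] grip 0.706 xang -91.2 tz [ 0.144 -0.057 -0.988] j6 [-0.42  0.23  1.64  0.01  1.12  1.17]
delta tool cm [-0.41  1.01  1.35]
```

View pics/s7.png

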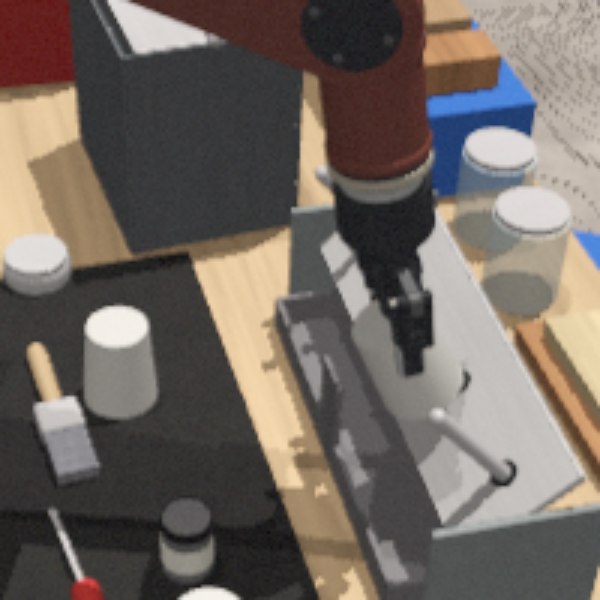

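Emit:
send_rows([
  [[-0.2, 1.0, 0.3, 0, 3], [-0.2, 1.0, 0.6, 0, 3], [0, 0.8, 0.8, 0, 3], [0, 0, 0, 0, 3]],
])

```text
time_s: 9.58
eef_pos: [0.6212, -0.1922, 0.1642]
orientation: [-2.134, 2.17, -0.275]
contact_force: [-0.9, -0.3, -1.8]
grip_width: 0.705
```

```bash
python3 d.py .617 -.189 .158
python3 - <<'E'
from h import *
im,P,K,E=snap("side")
cv2.imwrite("pics/s8.png",cv2.resize(im[120:320,230:430],None,fx=3,fy=3))
E
```

```text
t 9.58 tcp [ 0.6212 -0.1922  0.1642] F [-0.9 -0.3 -1.8] grip 0.705 xang -91.3 tz [ 0.186 -0.068 -0.98 ] j6 [-0.43  0.19  1.71  0.02  1.05  1.15]
delta tool cm [-0.35  0.53  0.51]
```

View pics/s8.png

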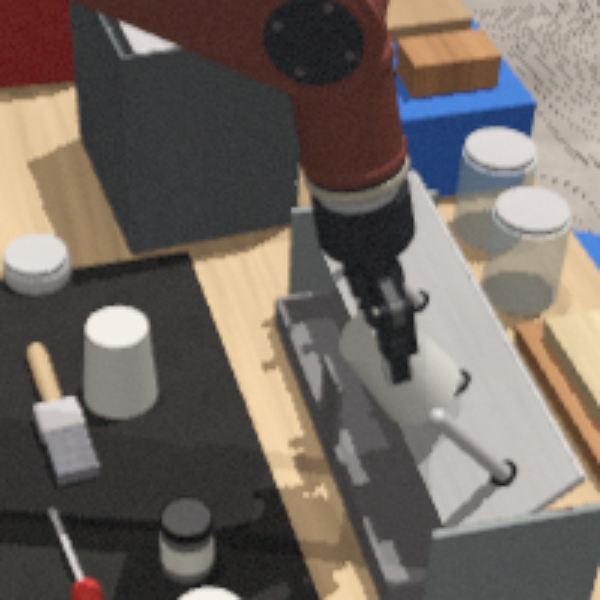

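Emit:
send_rows([
  [[-0.2, 0.5, 0.5, 0, 3], [0, 0, 0, 0, 3], [0, 0, 0, 0, 6.5], [0, 0, 0, 0, 8.0], [0, 0, 0, 0, 8.0], [0, 0, 0, 0, 8.0], [0, 0, 0, 0, 8.0]],
])

```text
time_s: 10.22
eef_pos: [0.6143, -0.1915, 0.1529]
orientation: [-2.137, 2.176, -0.267]
contact_force: [-1.2, -0.4, -0.3]
grip_width: 0.934
```

```bash
python3 d.py .617 -.189 .158
python3 - <<'E'
from h import *
im,P,K,E=snap("side")
cv2.imwrite("pics/s9.png",cv2.resize(im[120:320,230:430],None,fx=3,fy=3))
E
```

```text
t 10.22 tcp [ 0.6143 -0.1915  0.1529] F [-1.2 -0.4 -0.3] grip 0.934 xang -91.4 tz [ 0.178 -0.068 -0.982] j6 [-0.43  0.19  1.73  0.02  1.03  1.15]
delta tool cm [-0.22 -0.35 -0.47]
```

View pics/s9.png

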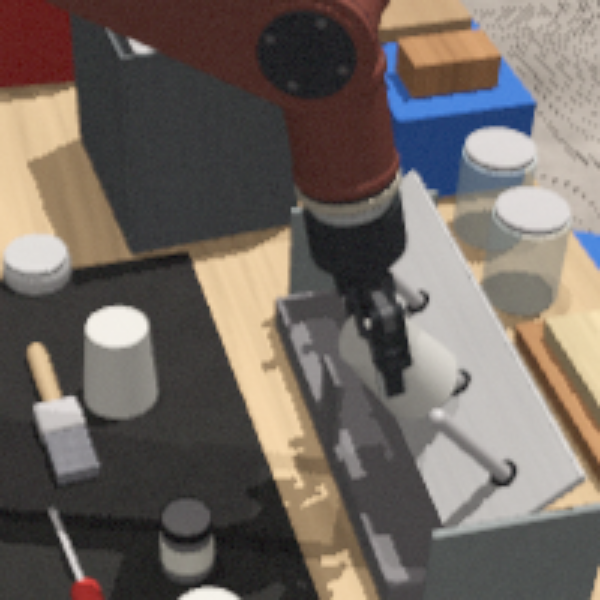

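Emit:
send_rows([
  [[0, 0, -2, 0, 8.3], [0, 0, -3, 0, 8.3], [0, 0, -4, 0, 8.3], [0, 0, -4, 0, 8.3], [0, 0, -2, 0, 8.3], [0, 0, 0, 0, 8.3]],
])

```text
time_s: 10.77
eef_pos: [0.5826, -0.1798, 0.2975]
orientation: [-2.143, 2.183, -0.243]
contact_force: [0.1, 0.7, 0.6]
grip_width: 0.968
```

```bash
python3 d.py .427 -.001 .13
python3 - <<'E'
from h import *
im,P,K,E=snap("side")
cv2.imwrite("pics/s10.png",cv2.resize(im[120:320,230:430],None,fx=3,fy=3))
E
```

```text
t 10.77 tcp [ 0.5826 -0.1798  0.2975] F [0.1 0.7 0.6] grip 0.968 xang -91.3 tz [ 0.163 -0.061 -0.985] j6 [-0.44  0.01  1.64  0.01  1.32  1.15]
delta tool cm [-18.45  18.34  12.87]
```

View pics/s10.png

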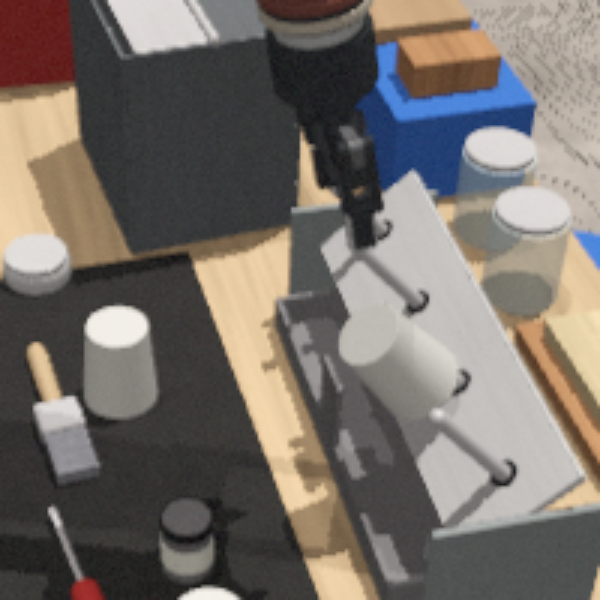

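Emit:
send_rows([
  [[-2.7, 2.7, 0, 0, 8.5], [-2.7, 2.7, 0, 0, 8.5], [-2.7, 2.7, 0, 0, 8.5], [-2.7, 2.7, 0, 0, 8.5], [-2.7, 2.7, 0, 0, 8.5], [-2.7, 2.7, 0, 0, 8.5], [-1.5, 1.5, 0, 0, 8.5], [0, 0, 0, 0, 8.5]],
])

```text
time_s: 11.48
eef_pos: [0.3991, 0.0051, 0.2341]
orientation: [-2.15, 2.201, -0.204]
contact_force: [0.5, -0.9, -0.9]
grip_width: 0.995
```

```bash
python3 d.py .427 -.001 .13
```

```text
t 11.48 tcp [0.3991 0.0051 0.2341] F [ 0.5 -0.9 -0.9] grip 0.995 xang -91.6 tz [ 0.134 -0.054 -0.99 ] j6 [-0.16 -0.49  2.16 -0.03  1.32  1.44]
delta tool cm [-0.   -1.37 10.71]
```

Emit:
send_rows([
  [[0, -1.0, 3, 0, 8.5], [0, -0.4, 3.5, 0, 8.5], [0, 0, 3.5, 0, 8.5], [0, 0, 2, 0, 8.5], [0, 0, 0, 0, 8.5]],
])

```text
time_s: 11.9
eef_pos: [0.4287, -0.0013, 0.1087]
orientation: [-2.155, 2.197, -0.205]
contact_force: [0.1, 0.0, -0.9]
grip_width: 0.994
```

```bash
python3 d.py .430 -.002 .041
```

```text
t 11.9 tcp [ 0.4287 -0.0013  0.1087] F [ 0.1  0.  -0.9] grip 0.994 xang -91.3 tz [ 0.134 -0.054 -0.99 ] j6 [-0.16 -0.25  2.24 -0.04  1.01  1.45]
delta tool cm [-0.29  0.79  6.72]
```

Emit:
send_rows([
  [[-0.3, 0.8, 2, 0, 8.5], [0, 0, 2.5, 0, 8.5], [0, 0, 2, 0, 8.5], [0, 0, 0, 0, 8.5]],
])

```text
time_s: 12.23
eef_pos: [0.4285, -0.0029, 0.0392]
orientation: [-2.157, 2.201, -0.199]
contact_force: [-0.8, 0.4, -0.4]
grip_width: 0.996
```

```bash
python3 d.py .430 -.002 .041
```

```text
t 12.23 tcp [ 0.4285 -0.0029  0.0392] F [-0.8  0.4 -0.4] grip 0.996 xang -91.3 tz [ 0.128 -0.054 -0.99 ] j6 [-0.17 -0.11  2.28 -0.04  0.84  1.45]
delta tool cm [-0.09 -0.17 -0.16]
```

Emit:
send_rows([
  [[0, 0, 0, 0, 5], [0, 0, 0, 0, 3], [0, 0, 0, 0, 3], [0, 0, 0, 0, 3], [0, 0, 0, 0, 3], [0, 0, -3, 0, 3], [0, 0, -4, 0, 3], [0, 0, -4, 0, 3], [0, 0, -4, 0, 3], [0, 0, -4, 0, 3], [0, 0, -2, 0, 3], [0, 0, 0, 0, 3]],
])

```text
time_s: 13.23
eef_pos: [0.4002, 0.0085, 0.2642]
orientation: [-2.155, 2.199, -0.203]
contact_force: [0.2, -0.1, 0.1]
grip_width: 0.726
```

```bash
python3 d.py .61 .03 .275
```

```text
t 13.23 tcp [0.4002 0.0085 0.2642] F [ 0.2 -0.1  0.1] grip 0.726 xang -91.4 tz [ 0.132 -0.055 -0.99 ] j6 [-0.15 -0.5   2.11 -0.04  1.38  1.45]
delta tool cm [ -2.59 -20.9    1.58]
```

Emit:
send_rows([
  [[-0.4, -3.6, 0.2, 0, 3], [-0.4, -3.6, 0.2, 0, 3], [-0.4, -3.6, 0.3, 0, 3], [-0.4, -3.6, 0.3, 0, 3], [-0.4, -3.6, 0.3, 0, 3], [-0.4, -3, 0.3, 0, 3], [0, 0, 0, 0, 3]],
])

```text
time_s: 13.82
eef_pos: [0.6183, 0.0297, 0.2771]
orientation: [-2.149, 2.194, -0.217]
contact_force: [-1.8, -0.2, -0.3]
grip_width: 0.729
```

```bash
python3 d.py .638 .028 .262;  python3 - <<'E'
from h import *
im,P,K,E=snap("side")
cv2.imwrite("pics/s11.png",cv2.resize(im[120:320,230:430],None,fx=3,fy=3))
x,y,z=np.moveaxis(P,-1,0)
k=(im.min(2)>120)&(im.max(2).astype(int)-im.min(2)<25)&(z>.19)&(z<.33)&(x>.54)&(x<.70)&(y>-.05)&(y<.09)
print(k.sum(),P[k].min(0),P[k].max(0),np.median(P[k],0))
E
```

```text
t 13.82 tcp [0.6183 0.0297 0.2771] F [-1.8 -0.2 -0.3] grip 0.729 xang -91.4 tz [ 0.143 -0.056 -0.988] j6 [-0.05  0.07  1.61 -0.05  1.31  1.55]
delta tool cm [ 0.04 -1.74  1.79]
311 [ 0.59131306 -0.00580397  0.19018797] [0.64801084 0.04004716 0.32592956] [0.62472206 0.00405671 0.26786716]
```

View pics/s11.png

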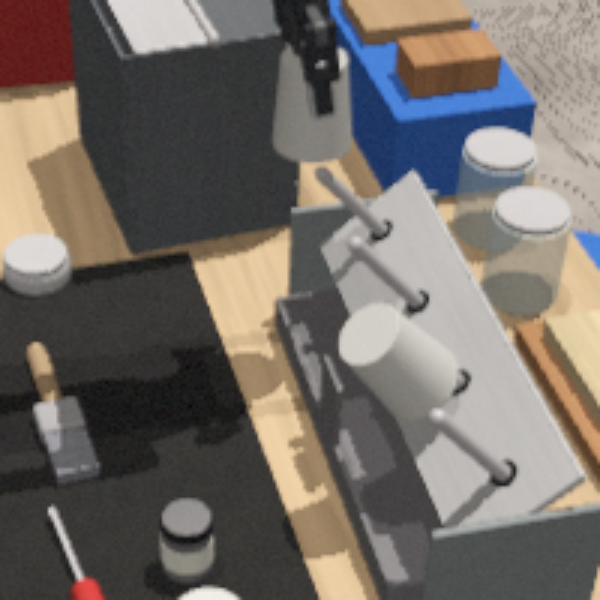

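Emit:
send_rows([
  [[0, -1, 0.3, 0, 3], [0, -0.9, 1.5, 0, 3], [0, 0, 1.5, 0, 3], [0, 0, 0, 0, 3]],
])

```text
time_s: 14.2
eef_pos: [0.6374, 0.0276, 0.2434]
orientation: [-2.154, 2.196, -0.21]
contact_force: [-1.4, 0.8, -1.8]
grip_width: 0.731
```

```bash
python3 d.py .638 .028 .215;  python3 - <<'E'
from h import *
im,P,K,E=snap("side")
cv2.imwrite("pics/s12.png",cv2.resize(im[120:320,230:430],None,fx=3,fy=3))
E
```

```text
t 14.2 tcp [0.6374 0.0276 0.2434] F [-1.4  0.8 -1.8] grip 0.731 xang -91.3 tz [ 0.136 -0.056 -0.989] j6 [-0.05  0.14  1.6  -0.05  1.26  1.55]
delta tool cm [-0.19  0.33  2.81]
```

View pics/s12.png

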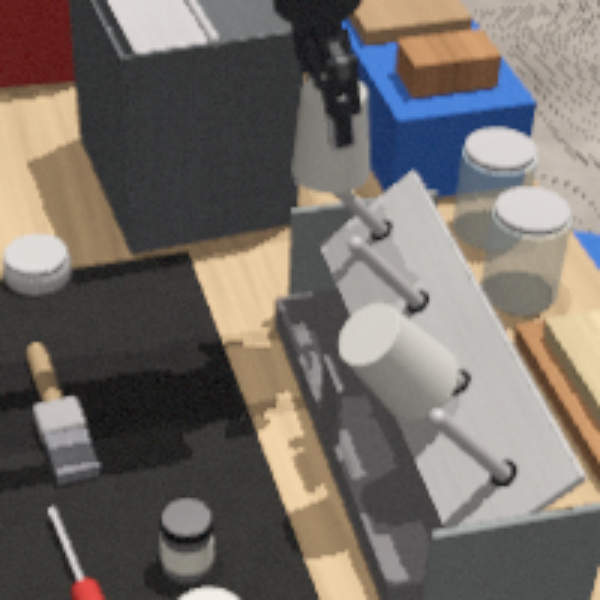

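Emit:
send_rows([
  [[-0.1, 0.2, 1.5, 0, 3], [-0.1, 0.2, 1.3, 0, 3], [0, 0.3, 1, 0, 3], [0, 0.4, 1, 0, 3], [0, 0, 0, 0, 3]],
])

```text
time_s: 14.67
eef_pos: [0.6342, 0.0272, 0.1994]
orientation: [-2.147, 2.189, -0.223]
contact_force: [2.9, 0.4, -0.7]
grip_width: 0.733
```

```bash
python3 d.py .628 .028 .156;  python3 - <<'E'
from h import *
im,P,K,E=snap("side")
cv2.imwrite("pics/s13.png",cv2.resize(im[120:320,230:430],None,fx=3,fy=3))
E
```

```text
t 14.67 tcp [0.6342 0.0272 0.1994] F [ 2.9  0.4 -0.7] grip 0.733 xang -91.4 tz [ 0.149 -0.056 -0.987] j6 [-0.06  0.16  1.67 -0.05  1.16  1.55]
delta tool cm [-0.3   1.26  4.19]
```

View pics/s13.png

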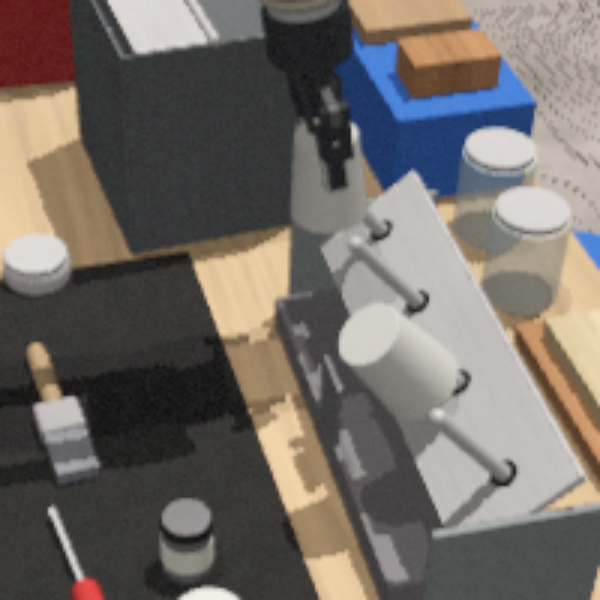

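Emit:
send_rows([
  [[0, 0.4, 1, 0, 3], [0, 0.4, 1, 0, 3], [0, 0.4, 1, 0, 3], [0, 0.5, 1, 0, 3], [0, 0, 0, 0, 3]],
])

```text
time_s: 15.13
eef_pos: [0.6336, 0.0257, 0.1697]
orientation: [-2.131, 2.173, -0.252]
contact_force: [3.5, 1.3, 0.4]
grip_width: 0.723
```

```bash
python3 d.py .623 .028 .158;  python3 - <<'E'
from h import *
im,P,K,E=snap("side")
cv2.imwrite("pics/s14.png",cv2.resize(im[120:320,230:430],None,fx=3,fy=3))
E
```

```text
t 15.13 tcp [0.6336 0.0257 0.1697] F [3.5 1.3 0.4] grip 0.723 xang -91.4 tz [ 0.178 -0.056 -0.982] j6 [-0.06  0.16  1.72 -0.05  1.07  1.55]
delta tool cm [-0.27  1.26  0.95]
```

View pics/s14.png

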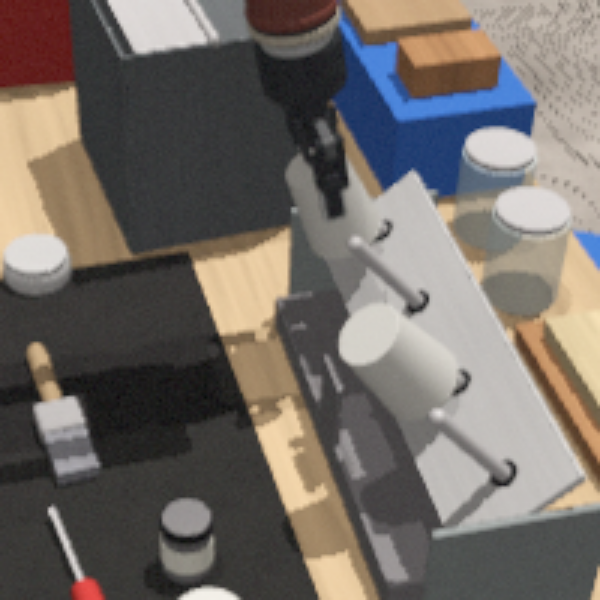

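Already tilted about 30°. I'll slide it in to the end.

Emit:
send_rows([
  [[-0.1, 0.8, 0.5, 0, 3], [-0.1, 0.8, 0.6, 0, 3], [-0.1, 0.8, 0.6, 0, 3], [0, 0.4, 0.5, 0, 3], [0, 0, 0, 0, 3]],
])

```text
time_s: 15.6
eef_pos: [0.6255, 0.0275, 0.1599]
orientation: [-2.108, 2.15, -0.296]
contact_force: [-1.0, -0.1, -0.6]
grip_width: 0.724
```

```bash
python3 d.py .623 .028 .158;  python3 - <<'E'
from h import *
im,P,K,E=snap("side")
cv2.imwrite("pics/s15.png",cv2.resize(im[120:320,230:430],None,fx=3,fy=3))
E
```

```text
t 15.6 tcp [0.6255 0.0275 0.1599] F [-1.  -0.1 -0.6] grip 0.724 xang -91.5 tz [ 0.218 -0.058 -0.974] j6 [-0.06  0.12  1.79 -0.05  1.    1.56]
delta tool cm [-0.05  0.29  0.13]
```

View pics/s15.png

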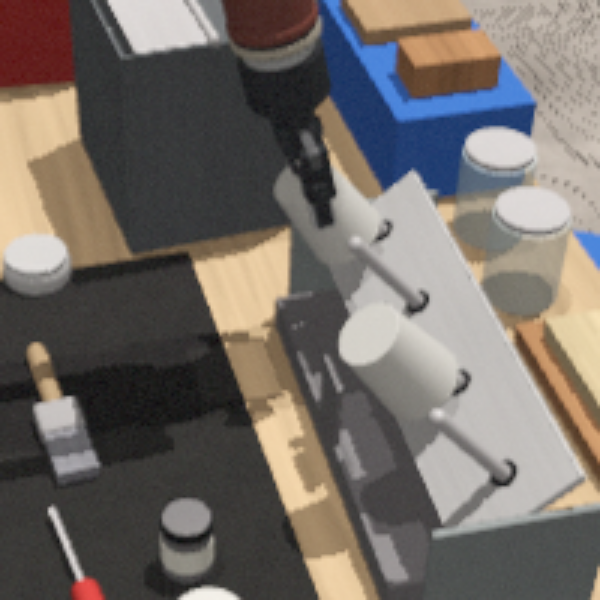

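Emit:
send_rows([
  [[0, 0.3, 0.3, 0, 3], [0, 0, 0, 0, 3], [0, 0, 0, 0, 6.8], [0, 0, 0, 0, 8.0], [0, 0, 0, 0, 8.3], [0, 0, 0, 0, 8.3], [0, 0, -2, 0, 8.3], [0, 0, -3, 0, 8.3], [0, 0, -4, 0, 8.3], [0, 0, -4, 0, 8.3], [0, 0, -2, 0, 8.3], [0, 0, 0, 0, 8.3]],
])

```text
time_s: 16.65
eef_pos: [0.5819, 0.0356, 0.2975]
orientation: [-2.124, 2.167, -0.267]
contact_force: [0.2, -0.5, 0.7]
grip_width: 0.97
```

```bash
python3 d.py .432 -.352 .13;  python3 - <<'E'
from h import *
im,P,K,E=snap("side")
cv2.imwrite("pics/s16.png",cv2.resize(im[120:320,230:430],None,fx=3,fy=3))
E
```

```text
t 16.65 tcp [0.5819 0.0356 0.2975] F [ 0.2 -0.5  0.7] grip 0.97 xang -91.5 tz [ 0.19  -0.058 -0.98 ] j6 [-0.05 -0.06  1.72 -0.05  1.3   1.55]
delta tool cm [38.17 17.34 15.82]
```

View pics/s16.png

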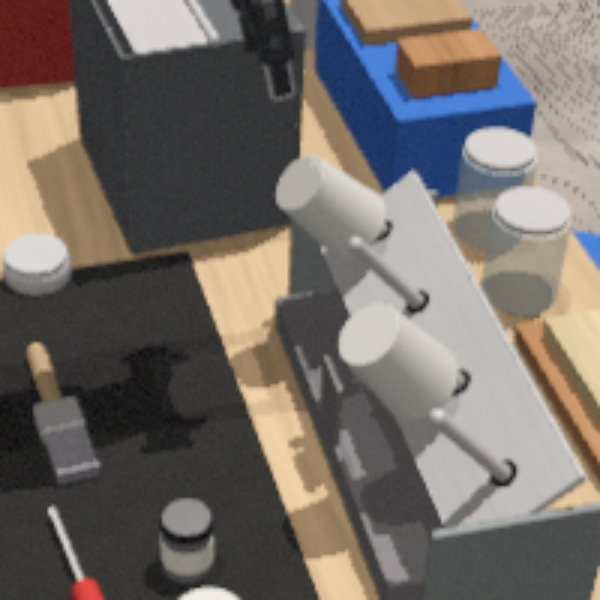

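Emit:
send_rows([
  [[2.5, 2.2, 0, 0, 8.5], [3.3, 2, 0, 0, 8.5], [3.5, 1.5, 0.2, 0, 8.5], [3.5, 1.5, 0.2, 0, 8.5], [3.5, 1.5, 0.2, 0, 8.5], [3.5, 1.5, 0.2, 0, 8.5], [3.5, 1.5, 0.2, 0, 8.5], [3.5, 1.5, 0.2, 0, 8.5], [3.5, 1.5, 0.2, 0, 8.5], [3.5, 1.5, 0.2, 0, 8.5], [3, 0.5, 0.2, 0, 8.5], [0, 0, 0, 0, 8.5]],
])

```text
time_s: 17.7
eef_pos: [0.395, -0.3383, 0.2333]
orientation: [-2.137, 2.172, -0.207]
contact_force: [0.3, 1.1, 0.7]
grip_width: 0.994
```

```bash
python3 d.py .432 -.352 .11;  python3 - <<'E'
from h import *
im,P,K,E=snap("side")
cv2.imwrite("pics/s17.png",im)
m=(im.min(2)>185); m[:290]=0;m[370:]=0;m[:,:270]=0;m[:,330:]=0
n,l,st,c=cv2.connectedComponentsWithStats(m.astype(np.uint8))
for i in range(1,n):
    if st[i,4]>60: print(c[i],st[i,4],ray(K,E,*c[i],.085))
E
```

```text
t 17.7 tcp [ 0.395  -0.3383  0.2333] F [0.3 1.1 0.7] grip 0.994 xang -91.1 tz [ 0.157 -0.035 -0.987] j6 [-0.93 -0.15  1.91  0.11  1.26  0.63]
delta tool cm [ 0.89 -1.73 12.8 ]
[299.18298969 325.60824742] 388 [ 0.43002343 -0.34959209  0.085     ]
```

View pics/s17.png

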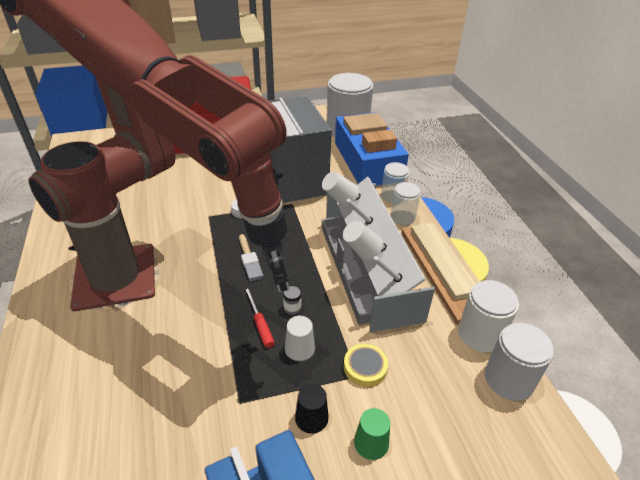

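Emit:
send_rows([
  [[0.5, -1.0, 3, 0, 8.5], [0.4, -0.8, 3, 0, 8.5], [0, 0, 3.5, 0, 8.5], [0, 0, 2.5, 0, 8.5], [0, 0, 0, 0, 8.5]],
])

```text
time_s: 18.17
eef_pos: [0.4313, -0.345, 0.1077]
orientation: [-2.133, 2.174, -0.192]
contact_force: [-1.2, 1.4, -1.7]
grip_width: 0.994
```

```bash
python3 d.py .434 -.352 .040
```

```text
t 18.17 tcp [ 0.4313 -0.345   0.1077] F [-1.2  1.4 -1.7] grip 0.994 xang -91.2 tz [ 0.152 -0.027 -0.988] j6 [-0.88  0.07  1.94  0.12  1.01  0.65]
delta tool cm [0.53 0.76 6.75]
```

Emit:
send_rows([
  [[0.6, 0.8, 1.5, 0, 8.5], [0, 0, 2.5, 0, 8.5], [0, 0, 2.4, 0, 8.5], [0, 0, 0, 0, 8.5]],
])

```text
time_s: 18.5
eef_pos: [0.433, -0.3464, 0.04]
orientation: [-2.136, 2.168, -0.18]
contact_force: [-0.9, 0.2, -1.2]
grip_width: 0.995
```

```bash
python3 d.py .434 -.352 .040
```

```text
t 18.5 tcp [ 0.433  -0.3464  0.04  ] F [-0.9  0.2 -1.2] grip 0.995 xang -90.9 tz [ 0.148 -0.019 -0.989] j6 [-0.88  0.19  1.96  0.13  0.88  0.63]
delta tool cm [ 0.56 -0.1   0.02]
```

Emit:
send_rows([
  [[0.6, 0, 0, 0, 8.5], [0, 0, 0, 0, 8.5], [0, 0, 0, 0, 5], [0, 0, 0, 0, 3], [0, 0, 0, 0, 3], [0, 0, 0, 0, 3], [0, 0, 0, 0, 3], [0, 0, 0, 0, 3]],
])

```text
time_s: 19.17
eef_pos: [0.436, -0.3544, 0.0491]
orientation: [-2.139, 2.165, -0.193]
contact_force: [0.0, -0.2, -1.1]
grip_width: 0.718
```

```bash
python3 d.py .434 -.352 .040
```

```text
t 19.17 tcp [ 0.436  -0.3544  0.0491] F [ 0.  -0.2 -1.1] grip 0.718 xang -90.8 tz [ 0.154 -0.025 -0.988] j6 [-0.88  0.19  1.95  0.13  0.89  0.62]
delta tool cm [-0.26  0.34  0.86]
```

Emit:
send_rows([
  [[0, 0, -3, 0, 3], [0, 0, -4, 0, 3], [0, 0, -4, 0, 3], [0, 0, -4, 0, 3], [0, 0, -4, 0, 3], [0, 0, -2.5, 0, 3], [0, 0, 0, 0, 3]],
])

```text
time_s: 19.75
eef_pos: [0.399, -0.3459, 0.2667]
orientation: [-2.139, 2.166, -0.176]
contact_force: [0.8, -0.1, -0.3]
grip_width: 0.715
```

```bash
python3 d.py .629 -.301 .275
```

```text
t 19.75 tcp [ 0.399  -0.3459  0.2667] F [ 0.8 -0.1 -0.3] grip 0.715 xang -90.8 tz [ 0.146 -0.017 -0.989] j6 [-0.93 -0.13  1.83  0.11  1.34  0.63]
delta tool cm [ -4.8  -22.82   2.46]
```

Emit:
send_rows([
  [[-0.8, -3.6, 0.2, 0, 3], [-0.8, -3.6, 0.2, 0, 3], [-0.8, -3.6, 0.3, 0, 3], [-0.8, -3.6, 0.3, 0, 3], [-0.8, -3.6, 0.3, 0, 3], [-0.8, -3.2, 0.3, 0, 3], [0, 0, 0, 0, 3]],
])

```text
time_s: 20.33
eef_pos: [0.6185, -0.3007, 0.2791]
orientation: [-2.131, 2.177, -0.18]
contact_force: [-0.7, -0.4, -1.2]
grip_width: 0.719
```

```bash
python3 d.py .633 -.301 .262;  python3 - <<'E'
from h import *
im,P,K,E=snap("side")
cv2.imwrite("pics/s18.png",cv2.resize(im[120:320,230:430],None,fx=3,fy=3))
x,y,z=np.moveaxis(P,-1,0)
k=(im.min(2)>120)&(im.max(2).astype(int)-im.min(2)<25)&(z>.212)&(z<.33)&(x>.54)&(x<.70)&(y>-.36)&(y<-.24)
print(k.sum(),P[k].min(0),P[k].max(0),np.median(P[k],0))
E
```

```text
t 20.33 tcp [ 0.6185 -0.3007  0.2791] F [-0.7 -0.4 -1.2] grip 0.719 xang -91.3 tz [ 0.146 -0.021 -0.989] j6 [-0.6   0.23  1.43  0.07  1.35  0.98]
delta tool cm [-0.04 -1.19  1.9 ]
630 [ 0.57990143 -0.33520912  0.23403248] [ 0.64444308 -0.24093191  0.32994992] [ 0.60012276 -0.32460717  0.2703748 ]
```

View pics/s18.png

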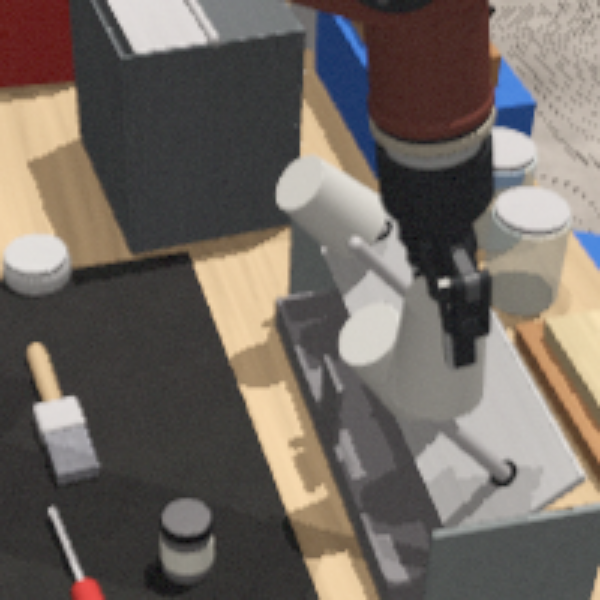

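Emit:
send_rows([
  [[0, -0.8, 0.4, 0, 3], [0, -0.6, 1.5, 0, 3], [0, 0, 1.5, 0, 3], [0, 0.2, 1.3, 0, 3], [0, 0.2, 1.0, 0, 3], [0, 0, 0, 0, 3]],
])

```text
time_s: 20.88
eef_pos: [0.6309, -0.3024, 0.2151]
orientation: [-2.136, 2.181, -0.166]
contact_force: [-0.9, 0.4, -1.5]
grip_width: 0.719
```

```bash
python3 d.py .614 -.30 .158;  python3 - <<'E'
from h import *
im,P,K,E=snap("side")
cv2.imwrite("pics/s19.png",cv2.resize(im[120:320,230:430],None,fx=3,fy=3))
E
```

```text
t 20.88 tcp [ 0.6309 -0.3024  0.2151] F [-0.9  0.4 -1.5] grip 0.719 xang -91.3 tz [ 0.136 -0.018 -0.991] j6 [-0.59  0.31  1.46  0.06  1.25  0.99]
delta tool cm [-0.28  2.45  5.42]
```

View pics/s19.png

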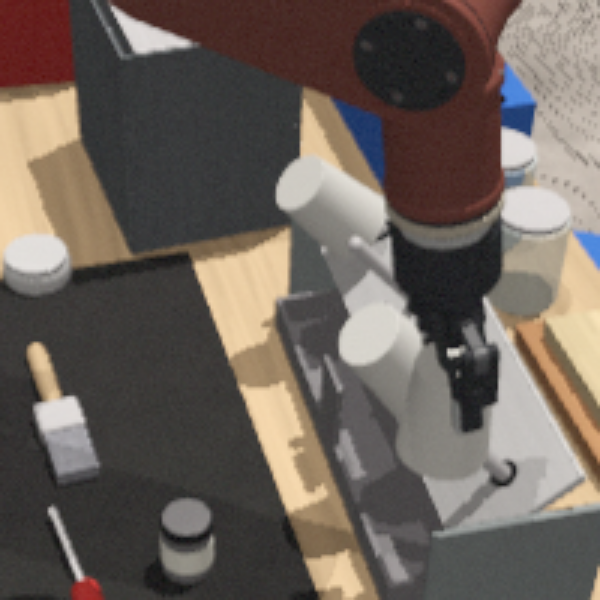

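Emit:
send_rows([
  [[-0.1, 0.4, 1, 0, 3], [-0.1, 0.4, 1, 0, 3], [0, 0.4, 1, 0, 3], [0, 0.4, 1, 0, 3], [0, 0.5, 1, 0, 3], [0, 0, 0, 0, 3]],
])

```text
time_s: 21.43
eef_pos: [0.6231, -0.3038, 0.1703]
orientation: [-2.126, 2.174, -0.201]
contact_force: [4.6, 1.3, -0.9]
grip_width: 0.708
```

```bash
python3 d.py .614 -.30 .158;  python3 - <<'E'
from h import *
im,P,K,E=snap("side")
cv2.imwrite("pics/s20.png",cv2.resize(im[120:320,230:430],None,fx=3,fy=3))
E
```

```text
t 21.43 tcp [ 0.6231 -0.3038  0.1703] F [ 4.6  1.3 -0.9] grip 0.708 xang -91.4 tz [ 0.159 -0.028 -0.987] j6 [-0.6   0.31  1.54  0.07  1.14  0.97]
delta tool cm [-0.39  1.1   1.05]
```

View pics/s20.png

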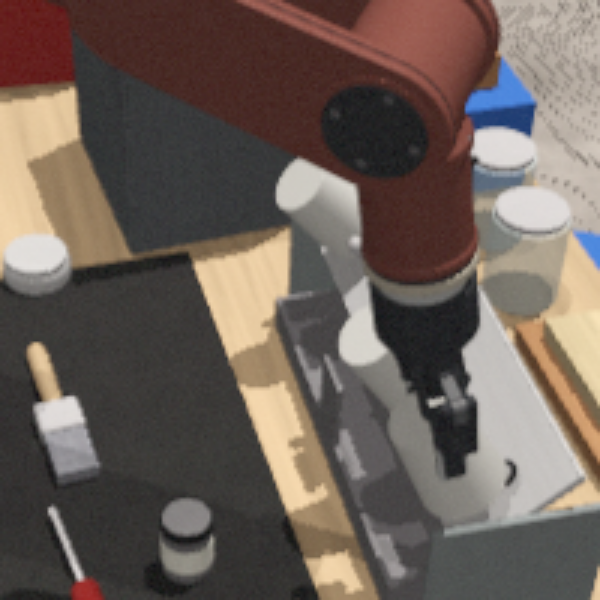

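Emit:
send_rows([
  [[-0.2, 0.8, 0.5, 0, 3], [-0.2, 0.8, 0.6, 0, 3], [-0.1, 0.8, 0.6, 0, 3], [0, 0.4, 0.5, 0, 3], [0, 0, 0, 0, 3]],
])

```text
time_s: 21.9
eef_pos: [0.6175, -0.3026, 0.1642]
orientation: [-2.11, 2.153, -0.265]
contact_force: [-0.0, 0.6, -1.0]
grip_width: 0.702
```

```bash
python3 d.py .614 -.30 .158;  python3 - <<'E'
from h import *
im,P,K,E=snap("side")
cv2.imwrite("pics/s21.png",cv2.resize(im[120:320,230:430],None,fx=3,fy=3))
E
```

```text
t 21.9 tcp [ 0.6175 -0.3026  0.1642] F [-0.   0.6 -1. ] grip 0.702 xang -91.4 tz [ 0.203 -0.044 -0.978] j6 [-0.61  0.27  1.61  0.09  1.07  0.95]
delta tool cm [-0.28  0.47  0.52]
```

View pics/s21.png

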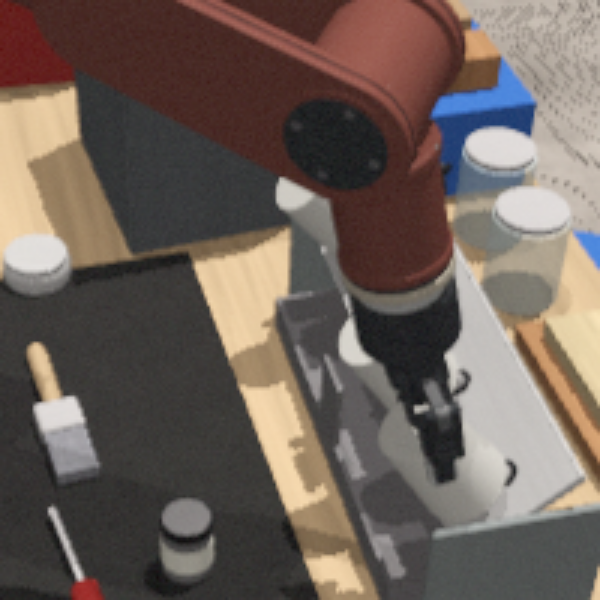

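Emit:
send_rows([
  [[-0.2, 0.7, 0.5, 0, 3], [-0.1, 0.6, 0.5, 0, 3], [0, 0, 0, 0, 3], [0, 0, 0, 0, 3]],
])

```text
time_s: 22.28
eef_pos: [0.6166, -0.3037, 0.1637]
orientation: [-2.1, 2.144, -0.302]
contact_force: [0.7, -0.2, -1.1]
grip_width: 0.703
```

```bash
python3 d.py .614 -.30 .158;  python3 - <<'E'
from h import *
im,P,K,E=snap("side")
cv2.imwrite("pics/s22.png",cv2.resize(im[120:320,230:430],None,fx=3,fy=3))
E
```

```text
t 22.28 tcp [ 0.6166 -0.3037  0.1637] F [ 0.7 -0.2 -1.1] grip 0.703 xang -91.5 tz [ 0.227 -0.055 -0.972] j6 [-0.61  0.25  1.64  0.1   1.03  0.94]
delta tool cm [-0.39  0.39  0.47]
```

View pics/s22.png

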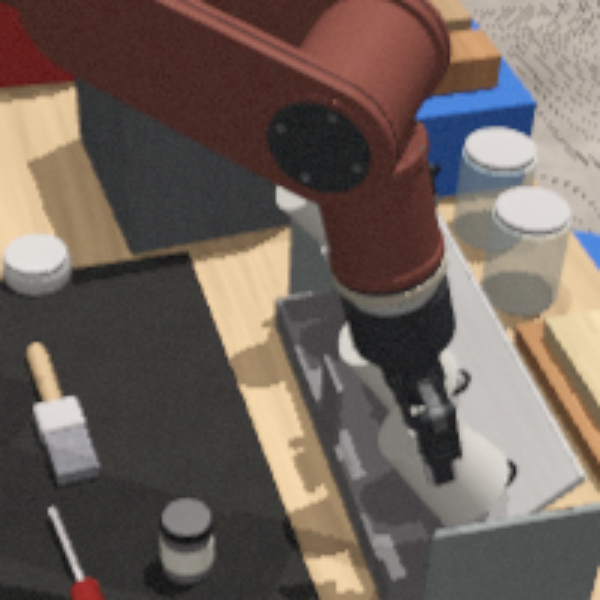

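Emit:
send_rows([
  [[-0.2, 1.0, 0.3, 0, 3], [-0.1, 0.8, 0.5, 0, 3], [0, 0, 0, 0, 3]],
])

```text
time_s: 22.58
eef_pos: [0.6155, -0.3031, 0.1639]
orientation: [-2.083, 2.129, -0.347]
contact_force: [-0.4, 0.2, -1.6]
grip_width: 0.702
```

```bash
python3 d.py .614 -.30 .158;  python3 - <<'E'
from h import *
im,P,K,E=snap("side")
cv2.imwrite("pics/s23.png",cv2.resize(im[120:320,230:430],None,fx=3,fy=3))
E
```

```text
t 22.58 tcp [ 0.6155 -0.3031  0.1639] F [-0.4  0.2 -1.6] grip 0.702 xang -91.7 tz [ 0.261 -0.065 -0.963] j6 [-0.62  0.23  1.67  0.12  0.99  0.92]
delta tool cm [-0.33  0.3   0.51]
```

View pics/s23.png

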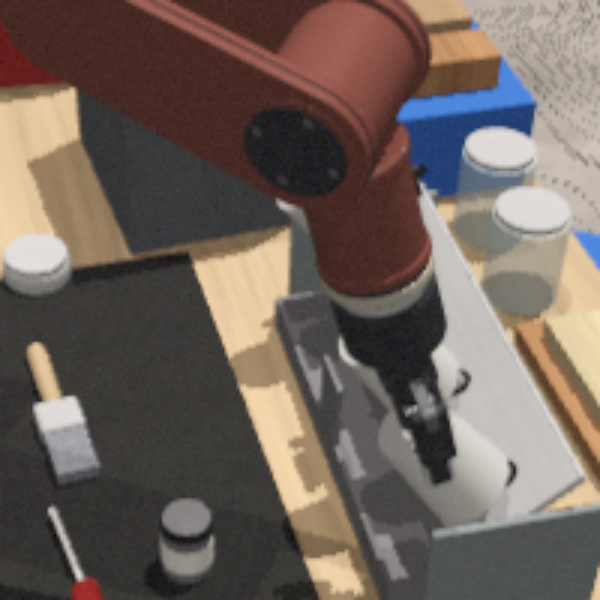

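Emit:
send_rows([
  [[0, 0, 0, 0, 6.5], [0, 0, 0, 0, 8.0], [0, 0, 0, 0, 8.3], [0, 0, 0, 0, 8.3], [0, 0, 0, 0, 8.3], [0, 0, -2, 0, 8.3], [0, 0, -3, 0, 8.3], [0, 0, -4, 0, 8.3], [0, 0, -4, 0, 8.3], [0, 0, -2, 0, 8.3], [0, 0, 0, 0, 8.3]],
])

```text
time_s: 23.55
eef_pos: [0.5664, -0.2918, 0.2974]
orientation: [-2.092, 2.146, -0.296]
contact_force: [0.6, 0.2, 1.2]
grip_width: 0.976
```

```bash
python3 d.py .439 -.228 .13;  python3 - <<'E'
from h import *
im,P,K,E=snap("side")
cv2.imwrite("pics/s24.png",cv2.resize(im[120:320,230:430],None,fx=3,fy=3))
E
```

```text
t 23.55 tcp [ 0.5664 -0.2918  0.2974] F [0.6 0.2 1.2] grip 0.976 xang -91.7 tz [ 0.228 -0.049 -0.972] j6 [-0.65  0.04  1.62  0.1   1.27  0.92]
delta tool cm [-6.71 16.37 13.05]
```

View pics/s24.png

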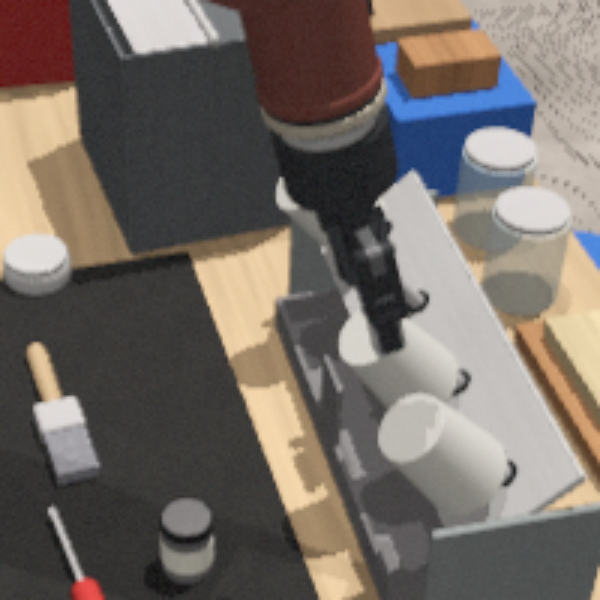

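Run:
```python
from h import *
im,P,K,E=snap("top"); ims,Ps,Ks,Es=snap("side")
cv2.imwrite("pics/t25.png",cv2.resize(im[140:330,200:500],None,fx=2.6,fy=2.6))
for nm,Q in(("top",P),("side",Ps)):
    x,y,z=np.moveaxis(Q,-1,0)
    k=(z>.05)&(z<.08)&(x>.36)&(x<.52)&(y>-.32)&(y<-.12)
    p=Q[k]; print(nm,len(p),p.min(0).round(3),p.max(0).round(3),p.mean(0).round(4), np.median(p[p[:,2]>.058],0).round(4))
```

```text
top 165 [ 0.419 -0.251  0.05 ] [ 0.459 -0.208  0.074] [ 0.4394 -0.2299  0.0614] [ 0.4405 -0.2295  0.0627]
side 250 [ 0.418 -0.249  0.05 ] [ 0.462 -0.2    0.07 ] [ 0.4394 -0.229   0.0623] [ 0.44   -0.2272  0.0635]
```

View pics/t25.png

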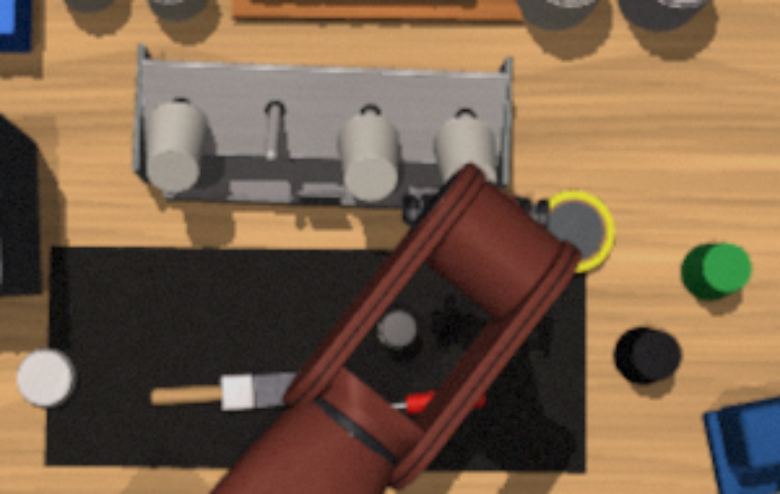

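Emit:
send_rows([
  [[-1.2, 3.2, 1.5, 0, 8.5], [-1.2, 3.2, 1.5, 0, 8.5], [-1.2, 3.2, 1.5, 0, 8.5], [-1.2, 3.2, 1.5, 0, 8.5], [-1, 2.5, 1.5, 0, 8.5], [-0.5, 0.5, 2, 0, 8.5], [0, 0, 0, 0, 8.5]],
])

```text
time_s: 24.28
eef_pos: [0.4218, -0.2189, 0.1355]
orientation: [-2.097, 2.153, -0.241]
contact_force: [-0.4, 0.5, -1.2]
grip_width: 0.997
```

```bash
python3 d.py .4445 -.230 .02
```

```text
t 24.28 tcp [ 0.4218 -0.2189  0.1355] F [-0.4  0.5 -1.2] grip 0.997 xang -91.6 tz [ 0.201 -0.026 -0.979] j6 [-0.73 -0.21  2.16  0.13  1.03  0.81]
delta tool cm [ 0.81  0.07 11.79]
```

Emit:
send_rows([
  [[0, 0, -4, 0, 8.5], [0, 0, -4, 0, 8.5], [0, 0, -4, 0, 8.5], [0, 0, -4, 0, 8.5], [0, 0, 0, 0, 8.5]],
])

```text
time_s: 24.7
eef_pos: [0.3842, -0.2102, 0.2862]
orientation: [-2.101, 2.157, -0.194]
contact_force: [1.7, -1.2, -0.0]
grip_width: 0.994
```

```bash
python3 d.py
```

```text
t 24.7 tcp [ 0.3842 -0.2102  0.2862] F [ 1.7 -1.2 -0. ] grip 0.994 xang -91.5 tz [ 0.178 -0.006 -0.984] j6 [-0.78 -0.42  2.03  0.12  1.4   0.81]
```

Emit:
send_rows([
  [[0, 0, 1.5, 0, 8.5], [0, 0, 1.5, 0, 8.5], [0, 0, 1.5, 0, 8.5], [0, 0, 1.5, 0, 8.5], [0, 0, 1.5, 0, 8.5], [0, 0, 1.5, 0, 8.5], [0, 0, 1.5, 0, 8.5], [0, 0, 1.5, 0, 8.5], [0, 0, 1.5, 0, 8.5], [0, 0, 1, 0, 8.5], [0, 0, 0, 0, 8.5], [0, 0, 0, 0, 8.5]],
])

```text
time_s: 25.7
eef_pos: [0.4161, -0.215, 0.1395]
orientation: [-2.103, 2.157, -0.193]
contact_force: [-0.4, -0.5, 0.7]
grip_width: 0.996
```

```bash
python3 d.py .4445 -.230 .02
```

```text
t 25.7 tcp [ 0.4161 -0.215   0.1395] F [-0.4 -0.5  0.7] grip 0.996 xang -91.5 tz [ 0.176 -0.006 -0.984] j6 [-0.73 -0.2   2.14  0.13  1.07  0.81]
delta tool cm [ 1.41 -0.73 12.27]
```

Emit:
send_rows([
  [[0, 0, -4.1, 0, 8.5], [0, 0, -4.1, 0, 8.5], [0, 0, -4.1, 0, 8.5], [0, 0, -4.1, 0, 8.5], [0, 0, 0, 0, 8.5], [0, 0, 2.6, 0, 8.5], [0, 0, 2.6, 0, 8.5], [0, 0, 2.6, 0, 8.5], [0, 0, 2.6, 0, 8.5], [0, 0, 2.6, 0, 8.5], [0, 0, 2.6, 0, 8.5], [0, 0, 0, 0, 8.5]],
])

```text
time_s: 26.7
eef_pos: [0.4197, -0.2213, 0.1651]
orientation: [-2.103, 2.155, -0.228]
contact_force: [-0.2, -0.2, -0.8]
grip_width: 0.999
```

```bash
python3 d.py
```

```text
t 26.7 tcp [ 0.4197 -0.2213  0.1651] F [-0.2 -0.2 -0.8] grip 0.999 xang -91.5 tz [ 0.192 -0.023 -0.981] j6 [-0.73 -0.24  2.12  0.12  1.1   0.82]
```

Emit:
send_rows([
  [[0, 0, -4.1, 0, 8.5], [0, 0, -4.1, 0, 8.5], [0, 0, -4.1, 0, 8.5], [0, 0, -4.1, 0, 8.5], [0, 0, 0, 0, 8.5], [0, 0, 2.6, 0, 8.5], [0, 0, 2.6, 0, 8.5], [0, 0, 2.6, 0, 8.5], [0, 0, 2.6, 0, 8.5], [0, 0, 2.6, 0, 8.5], [0, 0, 2.6, 0, 8.5], [0, 0, 0, 0, 8.5]],
])

```text
time_s: 27.7
eef_pos: [0.4223, -0.2275, 0.2014]
orientation: [-2.102, 2.151, -0.276]
contact_force: [-2.3, 0.4, -0.8]
grip_width: 0.996
```

```bash
python3 d.py
```

```text
t 27.7 tcp [ 0.4223 -0.2275  0.2014] F [-2.3  0.4 -0.8] grip 0.996 xang -91.6 tz [ 0.213 -0.046 -0.976] j6 [-0.74 -0.29  2.1   0.12  1.15  0.82]
```

Emit:
send_rows([
  [[0, 0, -4.1, 0, 8.5], [0, 0, -4.1, 0, 8.5], [0, 0, -4.1, 0, 8.5], [0, 0, 0, 0, 8.5], [0, 0, 1.3, 0, 8.5], [0, 0, 1.3, 0, 8.5], [0, 0, 1.3, 0, 8.5], [0, 0, 1.3, 0, 8.5], [0, 0, 1.3, 0, 8.5], [0, 0, 1.3, 0, 8.5], [0, 0, 1.3, 0, 8.5], [0, 0, 1.3, 0, 8.5]],
])

```text
time_s: 28.7
eef_pos: [0.4174, -0.2263, 0.229]
orientation: [-2.104, 2.15, -0.29]
contact_force: [-0.1, -0.4, 0.9]
grip_width: 0.998
```

Emit:
send_rows([
  [[0, 0, 1.3, 0, 8.5], [0, 0, 1.3, 0, 8.5], [0, 0, 1.3, 0, 8.5], [0, 0, 1.3, 0, 8.5], [0, 0, 1.3, 0, 8.5], [0, 0, 1.3, 0, 8.5], [0, 0, 1.3, 0, 8.5], [0, 0, 0, 0, 8.5]],
])

```text
time_s: 29.37
eef_pos: [0.4295, -0.2218, 0.1171]
orientation: [-2.109, 2.153, -0.251]
contact_force: [-0.0, 0.7, -0.4]
grip_width: 0.999
```

```bash
python3 d.py
```

```text
t 29.37 tcp [ 0.4295 -0.2218  0.1171] F [-0.   0.7 -0.4] grip 0.999 xang -91.4 tz [ 0.199 -0.036 -0.979] j6 [-0.71 -0.16  2.16  0.12  0.97  0.82]
```

Emit:
send_rows([
  [[0, 0, -4.1, 0, 8.5], [0, 0, -4.1, 0, 8.5], [0, 0, -4.1, 0, 8.5], [0, 0, -4.1, 0, 8.5], [0, 0, 0, 0, 8.5], [0, 0, 1.3, 0, 8.5], [0, 0, 1.3, 0, 8.5], [0, 0, 1.3, 0, 8.5], [0, 0, 1.3, 0, 8.5], [0, 0, 1.3, 0, 8.5], [0, 0, 1.3, 0, 8.5], [0, 0, 0, 0, 8.5]],
])

```text
time_s: 30.37
eef_pos: [0.4036, -0.2099, 0.1857]
orientation: [-2.114, 2.158, -0.209]
contact_force: [-0.9, 0.0, -0.5]
grip_width: 0.995
```

```bash
python3 d.py
```

```text
t 30.37 tcp [ 0.4036 -0.2099  0.1857] F [-0.9  0.  -0.5] grip 0.995 xang -91.3 tz [ 0.177 -0.019 -0.984] j6 [-0.73 -0.31  2.13  0.11  1.17  0.82]
```

```bash
python3 d.py .444 -.230 .02
```

```text
t 30.37 tcp [ 0.4036 -0.2099  0.1857] F [-0.9  0.  -0.5] grip 0.995 xang -91.3 tz [ 0.177 -0.019 -0.984] j6 [-0.73 -0.31  2.13  0.11  1.17  0.82]
delta tool cm [ 1.67 -1.07 17.06]
```

Emit:
send_rows([
  [[0.5, -0.4, 1.4, 0, 8.5], [0.5, -0.4, 1.4, 0, 8.5], [0.4, -0.2, 1.4, 0, 8.5], [0.3, 0, 1.4, 0, 8.5], [0, 0, 1.4, 0, 8.5], [0, 0, 1.4, 0, 8.5], [0, 0, 1.4, 0, 8.5], [0, 0, 0, 0, 8.5]],
])

```text
time_s: 31.03
eef_pos: [0.4265, -0.224, 0.078]
orientation: [-2.117, 2.159, -0.189]
contact_force: [-0.7, -0.1, -0.1]
grip_width: 0.996
```

```bash
python3 d.py .444 -.230 .02
```

```text
t 31.03 tcp [ 0.4265 -0.224   0.078 ] F [-0.7 -0.1 -0.1] grip 0.996 xang -91.2 tz [ 0.167 -0.01  -0.986] j6 [-0.72 -0.07  2.15  0.13  0.93  0.8 ]
delta tool cm [ 0.52 -0.77  6.01]
```

Emit:
send_rows([
  [[0.5, -0.7, 1, 0, 8.5], [0, 0, 1.5, 0, 8.5], [0, 0, 1.5, 0, 8.5], [0, 0, 1.4, 0, 8.5], [0, 0, 0, 0, 8.5]],
])

```text
time_s: 31.45
eef_pos: [0.4417, -0.2285, 0.0238]
orientation: [-2.118, 2.158, -0.184]
contact_force: [-0.7, 1.3, -0.6]
grip_width: 0.995
```

```bash
python3 d.py .444 -.230 .02
```

```text
t 31.45 tcp [ 0.4417 -0.2285  0.0238] F [-0.7  1.3 -0.6] grip 0.995 xang -91.1 tz [ 0.164 -0.008 -0.986] j6 [-0.7   0.08  2.13  0.14  0.81  0.79]
delta tool cm [ 0.15 -0.17  0.41]
```

Good. Closing and lifting quickly, which also takes some tilt out.

Emit:
send_rows([
  [[0, 0, 0, 0, 4], [0, 0, 0, 0, 2], [0, 0, 0, 0, 2], [0, 0, 0, 0, 2], [0, 0, 0, 0, 2], [0, 0, 0, 0, 2], [0, 0, -3, 0, 2], [0, 0, -4.1, 0, 2], [0, 0, -4.1, 0, 2], [0, 0, -4.1, 0, 2], [0, 0, -4.1, 0, 2], [0, 0, 0, 0, 2]],
])

```text
time_s: 32.45
eef_pos: [0.4058, -0.2247, 0.2234]
orientation: [-2.12, 2.16, -0.173]
contact_force: [1.3, -1.8, -0.2]
grip_width: 0.497
```

```bash
python3 d.py .5 .329 .33;  python3 - <<'E'
from h import *
im,P,K,E=snap("side")
cv2.imwrite("pics/s26.png",im)
E
```

```text
t 32.45 tcp [ 0.4058 -0.2247  0.2234] F [ 1.3 -1.8 -0.2] grip 0.497 xang -91.1 tz [ 0.158 -0.004 -0.987] j6 [-0.75 -0.29  2.05  0.11  1.27  0.81]
delta tool cm [-55.53  -9.98  -9.26]
```

View pics/s26.png

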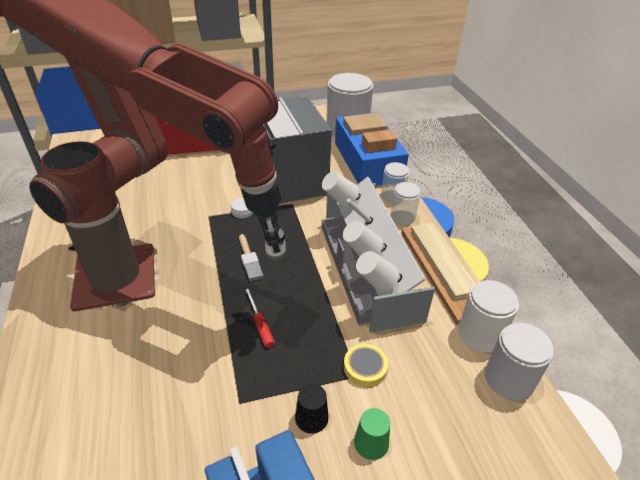

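Emit:
send_rows([
  [[0, 0, -4.1, 0, 2], [0, 0, -4.1, 0, 2], [-2, 0, -2, 0, 2], [-3.9, -0.8, 0, -2.2, 2], [-3.9, -0.8, 0, -2.3, 2], [-3.9, -0.8, 0, 0, 2], [-3.9, -0.8, 0, 0, 2], [-3.9, -0.8, 0, 0, 2], [-3.9, -0.8, 0, 0, 2], [-3.9, -0.8, 0, 0, 2], [-3.9, -0.8, 0, 0, 2], [-3, -0.8, 0, 0, 2]],
])

```text
time_s: 33.5
eef_pos: [0.4418, 0.1524, 0.3169]
orientation: [-2.198, 2.096, -0.16]
contact_force: [0.8, -0.8, -1.2]
grip_width: 0.498
```

```bash
python3 d.py .5 .329 .33
```

```text
t 33.5 tcp [0.4418 0.1524 0.3169] F [ 0.8 -0.8 -1.2] grip 0.498 xang -87.3 tz [ 0.145 -0.    -0.989] j6 [ 0.18 -0.33  1.9  -0.03  1.43  1.71]
delta tool cm [-17.36  -6.78  -0.46]
```

Emit:
send_rows([
  [[-3.6, -1.2, -0.8, 0, 2], [-3.6, -1.2, -0.6, 0, 2], [-3.6, -1.2, -0.2, 0, 2], [-3, -1.2, 0, 0, 2], [-1.5, -1, 0, 0, 2], [0, 0, 0, 0, 2]],
])

```text
time_s: 34.0
eef_pos: [0.4855, 0.3237, 0.3289]
orientation: [-2.217, 2.093, -0.149]
contact_force: [-0.6, -0.3, -0.3]
grip_width: 0.499
```

```bash
python3 d.py .525 .330 .28
python3 - <<'E'
from h import *
im,P,K,E=snap("side")
cv2.imwrite("pics/s27.png",cv2.resize(im[50:250,200:400],None,fx=3,fy=3))
E
```

```text
t 34.0 tcp [0.4855 0.3237 0.3289] F [-0.6 -0.3 -0.3] grip 0.499 xang -86.7 tz [ 0.132 -0.002 -0.991] j6 [ 0.49 -0.01  1.6  -0.06  1.44  2.01]
delta tool cm [-0.45 -3.3   5.36]
```

View pics/s27.png

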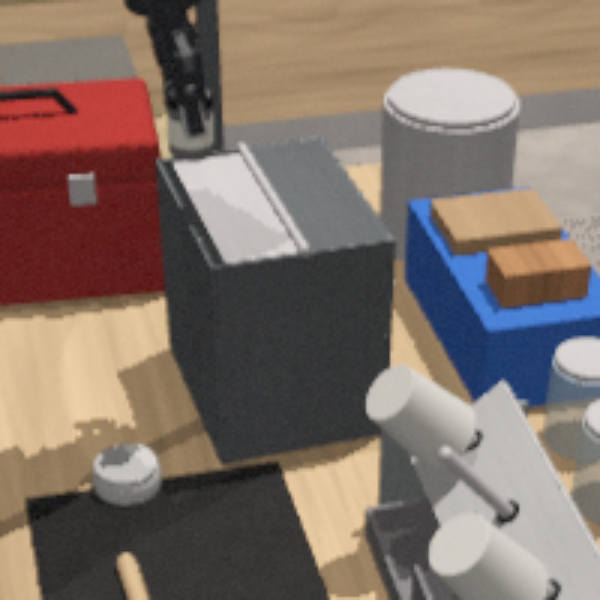

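Emit:
send_rows([
  [[-0.2, -2, 1.5, 0, 2], [-0.3, -1.5, 1.5, 0, 2], [0, 0, 1.5, 0, 2], [0, 0, 0, 0, 2]],
])

```text
time_s: 34.38
eef_pos: [0.5239, 0.3271, 0.2828]
orientation: [-2.225, 2.097, -0.147]
contact_force: [-0.8, -0.2, -2.7]
grip_width: 0.498
```

```bash
python3 d.py .525 .330 .23
```

```text
t 34.38 tcp [0.5239 0.3271 0.2828] F [-0.8 -0.2 -2.7] grip 0.498 xang -86.7 tz [ 0.125 -0.007 -0.992] j6 [ 0.46  0.09  1.58 -0.06  1.36  1.99]
delta tool cm [-0.36  0.53  5.25]
```

Emit:
send_rows([
  [[-0.3, 0.4, 1.2, 0, 2], [0, 0.2, 1.3, 0, 2], [0, 0.2, 1.3, 0, 2], [0, 0.1, 1.3, 0, 2], [0, 0, 0, 0, 2]],
])

```text
time_s: 34.8
eef_pos: [0.52, 0.3276, 0.2305]
orientation: [-2.219, 2.097, -0.147]
contact_force: [-4.5, 0.6, -1.8]
grip_width: 0.501
```

```bash
python3 d.py .526 .330 .175
python3 - <<'E'
from h import *
im,P,K,E=snap("side")
cv2.imwrite("pics/s28.png",cv2.resize(im[50:250,200:400],None,fx=3,fy=3))
E
```

```text
t 34.8 tcp [0.52   0.3276 0.2305] F [-4.5  0.6 -1.8] grip 0.501 xang -86.8 tz [ 0.128 -0.005 -0.992] j6 [ 0.47  0.12  1.65 -0.06  1.26  2.  ]
delta tool cm [-0.27  0.1   5.58]
```

View pics/s28.png

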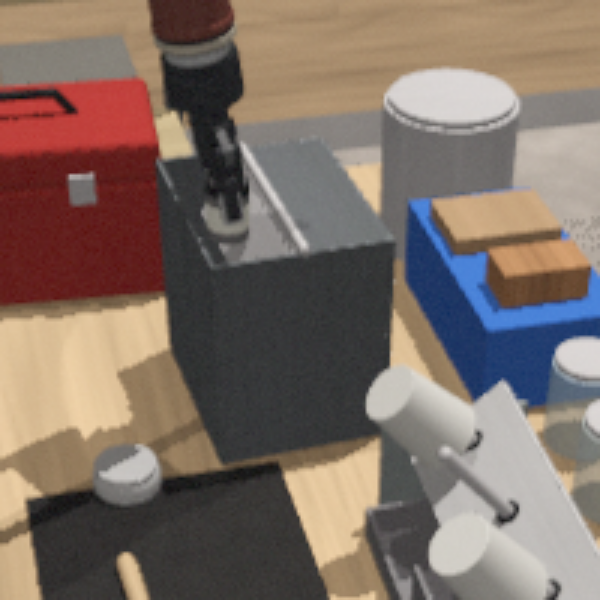

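Emit:
send_rows([
  [[-0.1, -0.1, 1.2, 0, 2], [-0.1, -0.1, 1.2, 0, 2], [0, -0.1, 1.2, 0, 2], [0, -0.1, 1.0, 0, 2], [0, 0, 0, 0, 2]],
])

```text
time_s: 35.27
eef_pos: [0.5304, 0.3304, 0.1879]
orientation: [-2.216, 2.093, -0.149]
contact_force: [-3.9, 0.1, -1.8]
grip_width: 0.497
```

```bash
python3 d.py .526 .330 .175
python3 - <<'E'
from h import *
im,P,K,E=snap("side")
cv2.imwrite("pics/s29.png",cv2.resize(im[50:250,200:400],None,fx=3,fy=3))
im,P,K,E=snap("top")
cv2.imwrite("pics/t29.png",cv2.resize(im[150:280,90:260],None,fx=4,fy=4))
E
```

```text
t 35.27 tcp [0.5304 0.3304 0.1879] F [-3.9  0.1 -1.8] grip 0.497 xang -86.8 tz [ 0.132 -0.002 -0.991] j6 [ 0.46  0.17  1.67 -0.07  1.18  2.  ]
delta tool cm [0.   0.61 1.22]
```

View pics/s29.png

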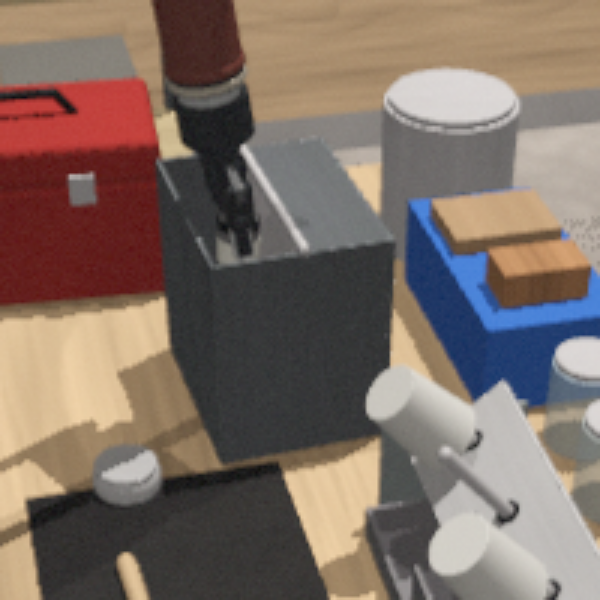

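View pics/t29.png

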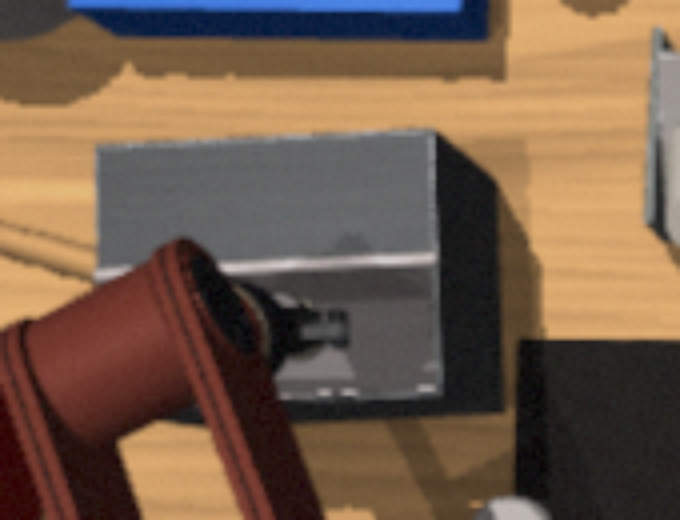

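Emit:
send_rows([
  [[0, 0, 1.0, 0, 2], [0, 0, 1.0, 0, 2], [0, 0, 0, 0, 2]],
])

```text
time_s: 35.62
eef_pos: [0.5314, 0.3309, 0.1684]
orientation: [-2.218, 2.095, -0.145]
contact_force: [-3.6, 0.6, -2.6]
grip_width: 0.5
```

```bash
python3 d.py .527 .330 .173
```

```text
t 35.62 tcp [0.5314 0.3309 0.1684] F [-3.6  0.6 -2.6] grip 0.5 xang -86.8 tz [ 0.129 -0.002 -0.992] j6 [ 0.46  0.19  1.69 -0.06  1.15  2.  ]
delta tool cm [ 0.07  0.38 -0.51]
```

Emit:
send_rows([
  [[0, 0, 0, 0, 6], [0, 0, 0, 0, 6.5], [0, 0, 0, 0, 6.5], [0, 0, 0, 0, 6.5], [0, 0, 0, 0, 6.5], [0, 0, 0, 0, 6.5], [0, 0, 0, 0, 6.5]],
])

```text
time_s: 36.2
eef_pos: [0.5314, 0.3302, 0.167]
orientation: [-2.22, 2.095, -0.146]
contact_force: [-2.2, -1.1, -0.3]
grip_width: 0.761
```

```bash
python3 d.py .527 .330 .173;python3 - <<'E'
from h import *
im,P,K,E=snap("side")
cv2.imwrite("pics/s30.png",cv2.resize(im[90:190,240:340],None,fx=6,fy=6))
im,P,K,E=snap("top")
cv2.imwrite("pics/t30.png",cv2.resize(im[150:280,90:260],None,fx=4,fy=4))
E
```

```text
t 36.2 tcp [0.5314 0.3302 0.167 ] F [-2.2 -1.1 -0.3] grip 0.761 xang -86.7 tz [ 0.128 -0.003 -0.992] j6 [ 0.46  0.19  1.69 -0.07  1.15  2.  ]
delta tool cm [-0.    0.36 -0.65]
```

View pics/s30.png

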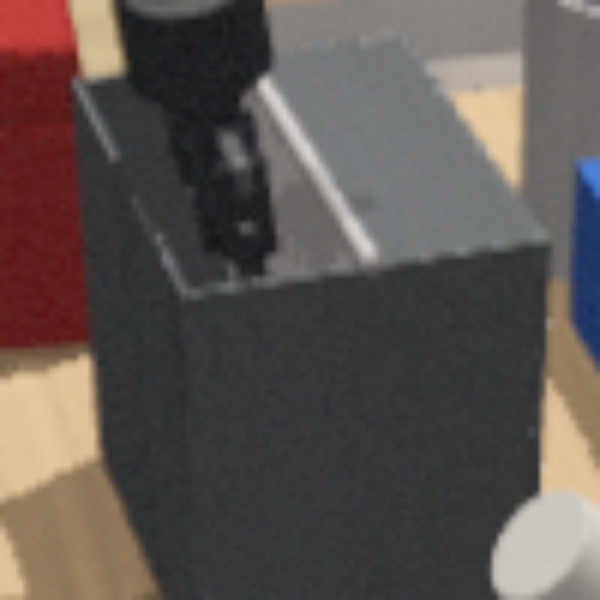

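View pics/t30.png

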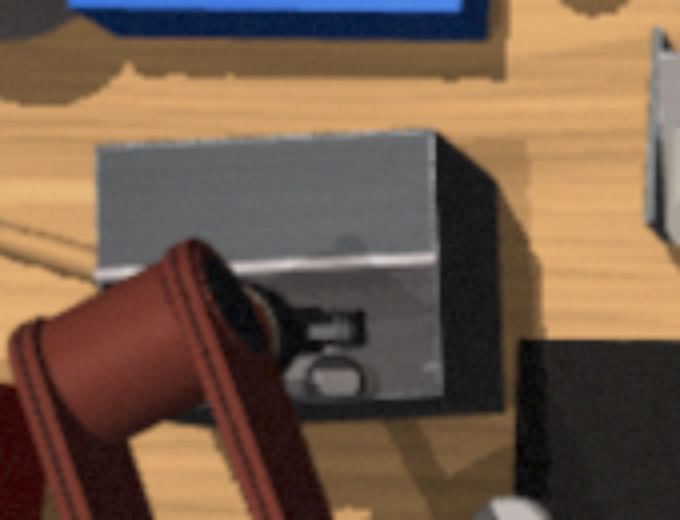

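Run:
```python
from h import *
im,P,K,E=snap("top")
print(P[240:249:2,168:182:2].round(3)[...,2]); print(P[244,174])
```

```text
[[0.009 0.064 0.071 0.08  0.062 0.069 0.004]
 [0.065 0.064 0.068 0.07  0.075 0.064 0.06 ]
 [0.072 0.058 0.06  0.072 0.068 0.06  0.063]
 [0.069 0.063 0.064 0.077 0.069 0.072 0.074]
 [0.07  0.066 0.077 0.071 0.075 0.065 0.065]]
[0.50145102 0.32268288 0.07228644]
```

The pot's lid reads z≈0.069, so it is standing upright on the bin floor. I'll withdraw straight up.

Emit:
send_rows([
  [[0, 0, -2, 0, 6.5], [0, -0.2, -2.5, 0, 6.5], [0, -0.2, -3, 0, 6.5], [0, 0, -4, 0, 6.5], [0, 0, -4, 0, 6.5], [0, 2, -3, 0, 6.5], [0, 3, -1, 0, 6.5], [2, 3, 0, 0, 6.5], [4, 0, 0, 0, 6.5], [4, 0, 0, 0, 6.5], [4, 0, 0, 0, 6.5], [0, 0, 0, 0, 6.5]],
])

```text
time_s: 37.35
eef_pos: [0.4434, 0.186, 0.3703]
orientation: [-2.197, 2.069, -0.17]
contact_force: [0.5, 0.0, 1.1]
grip_width: 0.76
```

```bash
python3 d.py;python3 - <<'E'
from h import *
im,P,K,E=snap("side"); cv2.imwrite("pics/s31.png",im)
imt,Pt,Kt,Et=snap("top"); cv2.imwrite("pics/t31.png",imt)
E
```

```text
t 37.35 tcp [0.4434 0.186  0.3703] F [0.5 0.  1.1] grip 0.76 xang -86.6 tz [ 0.162  0.009 -0.987] j6 [ 0.26 -0.31  1.8  -0.03  1.5   1.77]
```

View pics/s31.png

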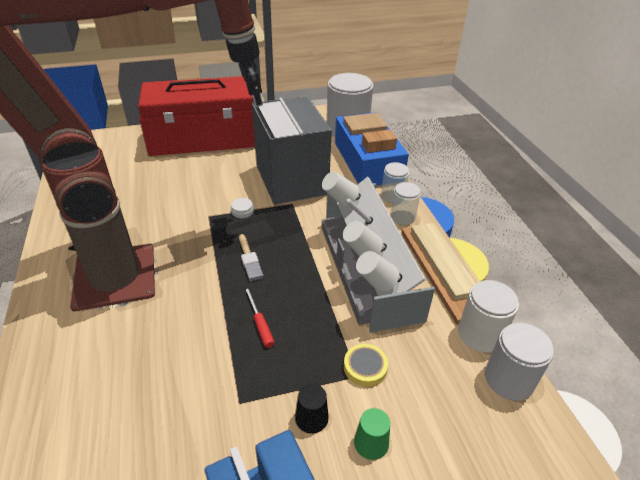

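View pics/t31.png

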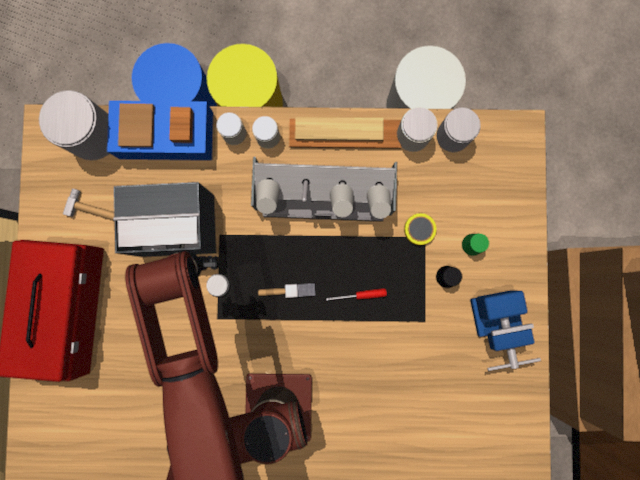

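Run:
```python
from h import *
im,P,K,E=snap("side"); imt,Pt,Kt,Et=snap("top")
tips={0:(.619,-.300),1:(.622,-.190),3:(.628,.030)}
for i,(tx,ty) in tips.items():
  for nm,I,Q in(("side",im,P),("top",imt,Pt)):
    x,y,z=np.moveaxis(Q,-1,0)
    k=(abs(y-ty)<.042)&(x>tx-.08)&(x<tx+.09)&(z>.1)&(z<.235)&(I.min(2)>110)
    p=Q[k]; a=np.array([-.643,0,.766])
    s=p@a
    for it in range(4):
        s=p@a; b=p[s>np.percentile(s,99)-.007]; c=b.mean(0); n=np.linalg.svd(b-c)[2][2]; n*=np.sign(n[2]); 
        if n@a>.85: a=n
    cc=np.array([np.median([b[:,j].min(),b[:,j].max()]) for j in range(3)])
    tip=np.array([tx,ty,.204])
    print(i,nm,len(p),len(b),"centre",c.round(3),cc.round(3),"tilt",np.degrees(np.arccos(a[2])).round(1),"dist",np.linalg.norm(c-.004*a-tip).round(3))
x,y,z=np.moveaxis(Pt,-1,0)
for xs in(.50,.52,.54,.555):
    k=(abs(x-xs)<.006)&(y>.25)&(y<.41); print("flap z",xs,np.nanmedian(z[k]).round(4))
k=(abs(x-.62)<.01)&(y>.25)&(y<.41); print("deck",np.nanmedian(z[k]).round(4))
xs,ys,zs=np.moveaxis(P,-1,0)
k=(zs>.07)&(zs<.115)&(xs>.52)&(xs<.62)&(ys>-.15)&(ys<-.1); print("tab",np.median(P[k],0).round(4),k.sum())
```

```text
0 side 1504 406 centre [ 0.6   -0.299  0.197] [ 0.601 -0.299  0.197] tilt 39.1 dist 0.019
0 top 946 169 centre [ 0.599 -0.301  0.198] [ 0.6   -0.3    0.198] tilt 39.5 dist 0.019
1 side 1175 343 centre [ 0.603 -0.189  0.198] [ 0.603 -0.187  0.197] tilt 37.1 dist 0.019
1 top 951 137 centre [ 0.599 -0.191  0.197] [ 0.602 -0.191  0.2  ] tilt 41.8 dist 0.023
3 side 935 237 centre [0.609 0.03  0.196] [0.609 0.032 0.197] tilt 43.4 dist 0.019
3 top 909 135 centre [0.609 0.031 0.197] [0.609 0.029 0.197] tilt 44.3 dist 0.019
flap z 0.5 0.2346
flap z 0.52 0.2374
flap z 0.54 0.2367
flap z 0.555 0.2375
deck 0.239
tab [ 0.5919 -0.1281  0.0986] 78
```

```bash
python3 -c "
from station import arm
print(arm.job_done())"
```

```text
the job is handed in; nothing more can be done
None
```

The job is done and handed in after about 37 s of robot time. I pushed the drip tray home first, then hung the three white cups that were there. After that I dropped the one glue pot through the flap into the bin.

**Last checks:**
- **Tray:** the push tab moved about 59 mm until it hit a firm stop (a push of about 35 N). The tab stood at x ≈ 0.592 m both after the push and at the end. I read "home" from that stop and distance, as I had no direct reading of the tray.
- **Cups:** they hang on pegs 0, 1 and 3. The inner face of each base is 19–23 mm from the peg tip, and the axes are 37–44° off vertical. The two cameras disagree by up to 5° on tilt, but both are well inside the limits.
- **Glue pot:** before the flap closed, its lid read about 69 mm above the bench, so it stood upright on the bin floor.
- **Flap:** level within about 3 mm of the closed deck, so it is shut.
- **Tape, screwdriver, brush, tin and the black and green look-alikes:** these look unmoved in the last pictures. I didn't measure them.
- **Gripper:** clear of everything at hand-in.

**Gripper tilt:** it crept to as much as 15° while I seated the cups. My attempts to work it back out gave only a small gain, so I put the pot into the bin with about 7° still left. Nothing in these checks failed.

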